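# Close the balm-bar mould as a square pile

## Task

Put the white balm-bar mould together on the table so that no dust gets in: first lay the flat parting board squarely on top of the deep half and let go of it, then turn the shallow half over and set it on the board with its pockets facing down, so that the three make one neat pile with their edges flush all round and their long sides the same way. Set the pieces down rather than dropping them or letting them topple over, and leave the other things on the table alone.

Things in the scene. Friction and masses are not known exactly. Their poses are not given: they have to be found in the camera images.
- deep_half: deep half of the balm-bar mould: a loose white plastic block 92 mm long (x) by 62 mm wide (y) by 30 mm high (z), about 0.3 kg, its six square pockets opening upwards on the +z face (outer walls and floor 5 mm). Origin: centre of its underside. It stands on the table, pockets up, and is the bottom of the pile.
- parting_board: parting board of the mould: a loose plain flat white plastic board 92 mm long (x) by 62 mm wide (y) by 10 mm thick (z), no pockets, both faces alike, about 0.09 kg, lying flat on the table. Origin: centre of the face that starts underneath.
- shallow_half: shallow half of the mould: a loose white plastic block 92 mm long (x) by 62 mm wide (y) by 18 mm thick (z), about 0.12 kg, like the deep half but thinner: six square pockets open on its +z face, the -z face is plain, walls 5 mm. Origin: centre of its plain face. It starts flat on the table, pockets up, so the wrong way up for the pile. It can stand alone on a 62 x 18 mm end, 92 mm tall.
- deep_mid (a point): middle of the deep half, 15 mm above its underside; axes as the deep half
- board_mid (a point): middle of the parting board, half way through its thickness; axes as the board
- shallow_mid (a point): middle of the shallow half, half way through its thickness; axes as the shallow half. At the start the table is clear to 25 mm all round the shallow half, and to either side of it only low things (40 mm or less) lie within 120 mm; taller ones stand beyond it (+x). There is room to stand it on end where it lay.
- balm_tin: a plain aluminium balm tin, 44 mm across, 22 mm high; not part of the job, to be left alone. Origin: centre of its underside.
- spoon: a small wooden spoon, 170 mm long, lying flat; not part of the job, to be left alone. Origin: middle of its length, underneath.
- dropper: a small amber glass bottle with a black cap, 32 mm across, 75 mm high; not part of the job, to be left alone. Origin: centre of its underside.
- beaker: a small glass beaker, 56 mm across, 60 mm high; not part of the job, to be left alone. Origin: centre of its underside.
- herb_jar: a jar of dark dried herbs with a brass lid, 104 mm across, 78 mm high; not part of the job, to be left alone. Origin: centre of its underside.
- mortar: a white ceramic mortar bowl, 100 mm across, 60 mm high; not part of the job, to be left alone. Origin: centre of its underside.
- tincture: an amber glass bottle with a white cap, 60 mm across, 160 mm high; not part of the job, to be left alone. Origin: centre of its underside.
- saucepan: a steel saucepan, 150 mm across, 70 mm high, with a long handle rising to 86 mm; not part of the job, to be left alone. Origin: centre of its underside.
Mind the look-alikes: they are no part of the job. What is shaped like the deep_half but blue or green is not meant. What is shaped like the parting_board but brown or orange is not meant.

How it is judged:
On the way:
1. the parting board lies squarely on the deep half, let go of (x of board_mid in the frame of deep_half between -0.005 and 0.005 m and y of board_mid in the frame of deep_half between -0.005 and 0.005 m and z of board_mid in the frame of deep_half between 0.032 and 0.038 m and angle between the x axis of parting_board and the x axis of deep_half, either way round below 0.09 rad and angle between the z axis of parting_board and the z axis of deep_half, either way round below 0.06 rad and contact force between the fingers and parting_board below 0.1 N and linear speed of parting_board below 0.02 m/s), for 0.2 s.
At the end, for the whole second after the job is handed in: Deep half flat on the table, pockets up; board flat on it; shallow half flat on the board, pockets down. Board and shallow half each within 5 mm of the deep half in length and width, 3 mm in height, and parallel within 0.09 rad (either way round; faces 0.06 rad). All at rest (x of board_mid in the frame of deep_half between -0.005 and 0.005 m and y of board_mid in the frame of deep_half between -0.005 and 0.005 m and z of board_mid in the frame of deep_half between 0.032 and 0.038 m and angle between the x axis of each of parting_board, shallow_half and the x axis of deep_half, either way round below 0.09 rad and angle between the z axis of each of parting_board, shallow_half and the z axis of deep_half, either way round below 0.06 rad and x of shallow_mid in the frame of deep_half between -0.005 and 0.005 m and y of shallow_mid in the frame of deep_half between -0.005 and 0.005 m and z of shallow_mid in the frame of deep_half between 0.046 and 0.052 m and angle between shallow_half's own z axis and vertical above 3.05 rad and angle between deep_half's own z axis and vertical below 0.06 rad and height (world z) of deep_half below 0.006 m and linear speed of each of deep_half, parting_board, shallow_half below 0.01 m/s); the robot touches nothing.
It fails at once if another thing on the table is moved by more than 40 mm or tipped over (distance of any of balm_tin, spoon, dropper, beaker, herb_jar, mortar, tincture, saucepan from where it was at the start of the episode above 0.04 m or angle between any of balm_tin, spoon, dropper, beaker, herb_jar, mortar, tincture, saucepan's own z axis and vertical above 0.6 rad).
It fails at once if the board or the shallow half is dropped, thrown or left to topple (faster than 0.6 m/s with no finger touching it) ((linear speed of parting_board above 0.6 m/s and contact force between the fingers and parting_board below 0.05 N) or (linear speed of shallow_half above 0.6 m/s and contact force between the fingers and shallow_half below 0.05 N)).
It also fails if it takes over 72 s, if anything falls off the work surface, if the arm or the gripper's body presses on something with over 40 N, if the wrist force passes 120 N, or if a joint passes its speed limit or range.

## Robot

A 7-joint arm with a two-finger parallel gripper is mounted at the origin on the work surface. World frame = base frame: x ahead of the robot, y to its left, z up, the work surface at z = 0. Lengths are in m, angles in rad, forces in N, time in s.
With the tool pointing down it reaches from about 0.35 to 0.9 m from the base axis. Payload 7.2 kg.
Tool frame: the origin (TCP) lies between the finger pads; the fingertips stand 8 mm ahead of it and the grasp point (between the pads) lies 11 mm behind it; z points along the fingers, y is the line along which they close (so a half turn about z gives the same grasp; the last joint's range is limited). The gripper opens to 85 mm and grips with 20 to 120 N. Pads are 22 mm wide; open, the fingers measure 114 mm over their backs; the gripper's body (76 mm by 85 mm) begins 54 mm behind the grasp point. The pads swing forward as they close: fully open they stand 13 mm farther back than shut.
Start: joints at [1.042, 0.411, -0.013, 1.596, 0.006, 1.134, -0.082], TCP at [0.278, -0.56, 0.209] pointing down, gripper open.
Joint ranges: [-2.95, 2.95], [-0.29, 1.99], [-1.47, 1.44], [0.14, 2.54], [-1.03, 4.17], [0.13, 1.85], [-2.86, 2.86]. Speed limits (rad/s): [2.39, 2.39, 3.01, 3.01, 3.14, 3.14, 3.14].

## Interface

Orientations are given as a 3x3 rotation matrix whose columns are the frame's x, y, z axes.
In Python, from workcell import robot gives the robot as it stands.
- The arm moves only by the tool servo_tool, never from a script. Its argument "rows" is a list of rows, each an object with "slide": the shift along the tool's x, y, z each as a share of 800 mm, from -1 to 1, a list of three; "dr": the turn, a rotation vector about the tool's x, y, z each as a share of pi/4 rad, from -1 to 1, a list of three. A call has exactly 8 rows; each row is the pose to reach, as a shift and turn from the pose commanded when the call began, along the tool's axes at that moment; what a row does not reach only later rows make up. A row lasts 1/10 s, in which the tool goes at most 50 mm and 8.59 degrees, less where a joint would pass 70% of its speed; a pose out of reach is approached as far as the arm can. A call with a number of a shift or a turn outside -1 to 1 is refused whole. A call with a gripper value outside its range is refused whole. "hand" is the finger opening in mm, from 0 to 85.4, set as the call begins (left out, the last holds). The fingers move at their own pace and stop on an object; the grip force is fixed at half the most. Time passes only in rows, so rows that repeat a pose let the fingers close, or fill a call up. It gives the time, the measured TCP pose, the force, the opening and the grip force at its end, in the units of the state.
- robot.observe(): the state, without advancing time (a new reading comes with each control period).
- robot.camera(name): name is "scene" or "top" or "wrist"; returns a dict with "image" (384x512x3 uint8, red, green, blue), "fx", "fy", "cx", "cy" (pixels), "view" (4x4, takes a point from world to camera coordinates); the wrist camera has in their place "T_tool_cam" (4x4, takes a point from camera to tool coordinates, whose origin is the TCP and whose axes are the flange's). Camera axes: x right, y up, looking along -z (the intrinsics and any distortion apply to the point x, -y, -z); pixel columns grow to the right and rows downward; lengths in m; the calibration is good to about 2 mm. A picture is of the moment at which its call begins: read the wrist's pose just before it. There is no depth.
- robot.hand_in(): hands the job in; it is judged then, once.
Trained networks look in a picture, given as the dict that the camera call returned (one of the last four; its "shot" number tells which), for a name from the list of things; names that differ only in an ending like _2 or _b are one class to them, and where a whole thing is asked for, a point or a joint stands for the part that bears it (a point fixed in the world has none). Each returns a list of dicts, best first, with "p" (0 to 1); they miss things now and then, are a little off and sometimes report something else, mostly with a low value. They report only what shows in the picture. A call takes as long as a camera call. They do not tell look-alikes from the thing itself.
- robot.trace(label, picture): "pixels" (384x512 bool, what is visible of it).
- robot.spot_point(label, picture): "position" ([x, y, z] in m, in world coordinates, good to about 4 mm: a listed point, or the origin of a listed thing).
The state is a dict: "clock": time; "qpos": joint angles; "joint_vel": joint speeds; "joint_torque": joint torques, N m; "ee_pos": TCP position; "orientation": TCP orientation; "wrist_force": force on the tool from outside, world axes, zero at the start; "wrist_torque": the same for the moment, N m; "grip_width": finger opening in m; "grip_force": force on a finger pad.
Only numpy, scipy, OpenCV 4.12 (cv2) and the standard library are available. Lean on these libraries where they do the work, as an engineer would, in place of code of your own. Each camera call takes 0.05 s, during which the arm holds its last target. There are 200 camera calls.

## Working session

There is one attempt and no reset: what is moved stays moved. The work goes in short steps, Python scripts to look and compute and a tool call to move; the robot and the scene stay as the last step left them, time stands still between calls to the robot, and variables do not carry over. Pictures are saved under pics/ and viewed, at most 10 in all, crops included, and the job is handed in when it is done.

Besides the shell and the picture viewer there is one more tool, called after ">>>" as name(argument=value, ...), one argument or row to a line, values as JSON. servo_tool: Moves the arm, as the interface text tells. Its arguments: {"type":"object","properties":{"rows":{"type":"array","items":{"type":"object","properties":{"slide":{"type":"array","items":{"type":"number"}},"dr":{"type":"array","items":{"type":"number"}}}}},"hand":{"type":"number"}},"required":["rows"]}

```bash
mkdir -p pics; ls; python3 - <<'E'
from workcell import robot
import cv2
s=robot.observe(); print({k:(v if not hasattr(v,'tolist') else v.tolist()) for k,v in s.items()})
for n in ["scene","top"]:
    c=robot.camera(n); cv2.imwrite(f"pics/{n}0.png",c["image"][:,:,::-1])
    print(n,{k:c[k] for k in c if k!="image"})
    for l in ["deep_half","parting_board","shallow_half"]:
        print(l,[(round(d["p"],2),[round(float(x),3) for x in d["position"]]) for d in robot.spot_point(l,c)])
E
```

```text
pics
{'clock': 0.0, 'qpos': [1.0418351580912546, 0.41192487222347973, -0.012706975179019236, 1.597037319916942, 0.005580862532506538, 1.1342909582632705, -0.08222727022696133], 'joint_vel': [-0.0021458682170993667, -0.0013081194399135023, -0.002052920247709472, -0.0006279852314968783, -0.0007327129297909902, 0.0010260929350923462, 0.0015780750427317508], 'joint_torque': [0.0009276659329771064, -60.06434440612793, 0.6827860325574875, -29.941744208335876, 0.013833666744176298, 0.010688146285247058, -5.9859078760382545e-06], 'ee_pos': [0.2776231854256614, -0.5593672950961129, 0.20814031079410164], 'orientation': [[0.8957211241337588, 0.4446155762110056, -0.0008106609099301382], [0.44461630402768004, -0.8957200222216029, 0.0014085397037086123], [-9.986651627631202e-05, -0.0016220918243856318, -0.9999986794215241]], 'wrist_force': [-0.3527841677293918, 0.04261817701355049, -0.1792075664742627], 'wrist_torque': [0.07965405453675958, 0.047621445276348734, 0.0013189290306274987], 'grip_force': 0.0, 'grip_width': 0.08558548673639581}
scene {'fx': 419.39062098068086, 'fy': 419.39062098068086, 
[... 487 characters left out ...]
6, 0.003]), (0.72, [0.461, -0.025, -0.001])]
shallow_half [(0.68, [0.473, 0.325, -0.001])]
top {'fx': 395.37597803221774, 'fy': 395.37597803221774, 'cx': 254.96576210570333, 'cy': 189.94522269335573, 'view': array([[-0.00911263, -0.99995368, -0.00309903,  0.03692953],
       [ 0.9970775 , -0.00932141,  0.07582587, -0.57543531],
       [-0.07585124, -0.002399  ,  0.99711626, -1.55758821],
       [ 0.        ,  0.        ,  0.        ,  1.        ]]), 'shot': 2}
deep_half [(0.97, [0.344, -0.302, -0.004]), (0.73, [0.485, -0.427, 0.002]), (0.59, [0.481, -0.285, -0.001])]
parting_board [(0.9, [0.388, -0.157, 0.002]), (0.72, [0.592, -0.019, 0.001]), (0.71, [0.457, -0.026, -0.003])]
shallow_half []
```

View pics/scene0.png

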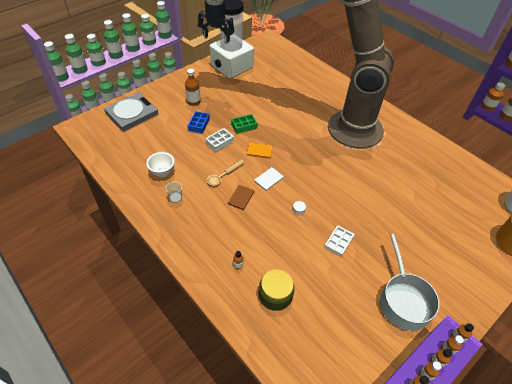

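View pics/top0.png

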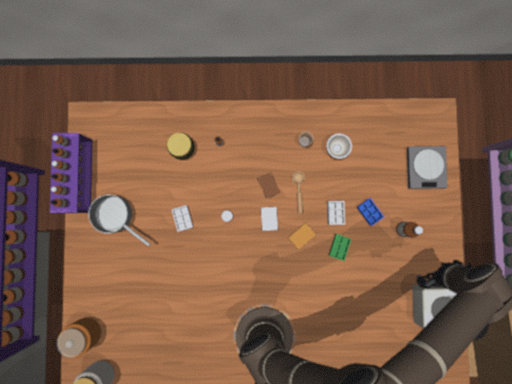

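The white deep half is at scene (219,139) / top (337,212), and its look-alikes are blue at (199,122)/(370,211) and green at (244,123)/(340,246). The white board is at scene (269,178) / top (269,218), with an orange look-alike at (260,150)/(302,236) and a brown one at (241,197)/(268,186). The shallow half is at scene (340,240) / top (182,218), and no other thing looks like it. I choose the white ones. Next I fit box poses from both views by matching silhouettes.

```bash
cat > h.py <<'E'
import numpy as np, cv2
from scipy.optimize import least_squares
from workcell import robot
DIM=dict(deep_half=(.092,.062,.030),parting_board=(.092,.062,.010),shallow_half=(.092,.062,.018))
APPROX=dict(deep_half=(.483,-.287),parting_board=(.459,-.025),shallow_half=(.473,.325))
def shoot(name):
    s=robot.observe(); c=robot.camera(name)
    if name=="wrist":
        T=np.eye(4); T[:3,:3]=s["orientation"]; T[:3,3]=s["ee_pos"]
        c["view"]=np.linalg.inv(T@np.array(c["T_tool_cam"]))
    return c
def proj(P,c):
    q=np.atleast_2d(P)@c["view"][:3,:3].T+c["view"][:3,3]
    d=c.get("dist",None)
    u=np.c_[q[:,0]/-q[:,2],-q[:,1]/-q[:,2]]
    return u*[c["fx"],c["fy"]]+[c["cx"],c["cy"]]
def corners(p,dim,R=None):
    x,y,z,w=p; l=np.array([[a,b,h] for a in(-.5,.5) for b in(-.5,.5) for h in(0,1)])*dim
    R=cv2.Rodrigues(np.array([0,0,w]))[0]
    return l@R.T+[x,y,z]
def mask(label,c,xy):
    """trace whose mask is nearest the projected approx place and white"""
    best=None; t=proj([xy[0],xy[1],.015],c)[0]; sc=20 if "T_tool_cam" not in c else 150
    for d in robot.trace(label,c):
        m=np.array(d["pixels"]).astype(np.uint8)
        n,lab,st,ce=cv2.connectedComponentsWithStats(m)
        if n<2: continue
        k=1+np.argmax(st[1:,4]); m=lab==k
        e=np.linalg.norm(ce[k]-t); sat=np.median(np.ptp(c["image"][m].astype(int),axis=1))
        if e<sc and sat<60 and (best is None or e<best[0]): best=(e,m,d["p"])
    return None if best is None else best[1]
A=np.linspace(0,2*np.pi,48,endpoint=False); D=np.c_[np.cos(A),np.sin(A)]
def fit(label,views,p0,fixz=None):
    """views: list of (cam, mask); silhouette support-function fit of x,y,z,yaw"""
    S=[]
    for c,m in views:
        v,u=np.nonzero(m); pts=np.c_[u,v].astype(float)
        S.append((c,(pts@D.T).max(0)+.5*0))
    def r(p):
        if fixz is not None: p=[p[0],p[1],fixz,p[3]]
        return np.concatenate([((proj(corners(p,DIM[label]),c)@D.T).max(0)-s) for c,s in S])
    f=least_squares(r,p0,x_scale=[.01,.01,.01,.1],loss="soft_l1")
    return f.x,np.abs(f.fun).mean(), [np.abs(r(f.x)[i*48:(i+1)*48]).mean().round(2) for i in range(len(S))]
E
python3 - <<'E'
from h import *
np.set_printoptions(precision=4,suppress=True)
w=robot.camera("wrist"); print([k for k in w],w["fx"],w["cx"],w["cy"],w["T_tool_cam"])
cs=[shoot("scene"),shoot("top")]
for l in DIM:
    v=[(c,m) for c in cs if (m:=mask(l,c,APPROX[l])) is not None]
    print(l,len(v),[int(m.sum()) for _,m in v])
    for y0 in (0,.6,-.6):
        if v: x,e,ee=fit(l,v,[*APPROX[l],0,y0]); print("  ",x,round(e,2),ee)
# all obstacles
for l in ["balm_tin","spoon","dropper","beaker","herb_jar","mortar","tincture","saucepan"]:
    print(l,[(round(d["p"],2),np.round(d["position"],3)) for d in robot.spot_point(l,cs[0])[:1]])
im=cs[0]["image"]
cr=lambda u,v:cv2.resize(im[v-30:v+30,u-35:u+35],(350,300),interpolation=cv2.INTER_CUBIC)
cv2.imwrite("pics/crop1.png",np.vstack([np.hstack([cr(219,139),cr(269,178)]),np.hstack([cr(340,240),cr(250,175)])])[:,:,::-1])
E
```

```text
['image', 'fx', 'fy', 'cx', 'cy', 'T_tool_cam', 'shot'] 280.81200093846485 252.12199495207497 190.93271251673337 [[ 0.0008  0.9585  0.2849  0.0736]
 [ 1.     -0.0007 -0.0005 -0.0004]
 [-0.0003  0.2849 -0.9585 -0.1648]
 [ 0.      0.      0.      1.    ]]
deep_half 2 [442, 432]
   [ 0.4877 -0.2864  0.0048  0.0158] 0.6 [np.float64(0.5), np.float64(0.71)]
   [ 0.4877 -0.2865  0.0048  0.0233] 0.6 [np.float64(0.49), np.float64(0.71)]
   [ 0.4877 -0.2864  0.0048  0.0157] 0.6 [np.float64(0.5), np.float64(0.71)]
parting_board 1 [381]
   [ 0.4309 -0.0534 -0.0511  0.0311] 0.28 [np.float64(0.28)]
   [ 0.4309 -0.0534 -0.0511  0.0311] 0.28 [np.float64(0.28)]
   [ 0.4309 -0.0534 -0.0511  0.0311] 0.28 [np.float64(0.28)]
shallow_half 2 [536, 368]
   [0.4683 0.3246 0.0007 0.2708] 0.92 [np.float64(0.63), np.float64(1.2)]
   [0.4683 0.3246 0.0007 0.2708] 0.92 [np.float64(0.63), np.float64(1.2)]
   [ 0.4683  0.3247 -0.0002 -0.599 ] 2.45 [np.float64(2.65), np.float64(2.26)]
balm_tin [(0.52, array([ 0.47 ,  0.144, -0.004]))]
spoon [(0.79, array([ 0.563, -0.145,  0.   ]))]
dropper [(0.66, array([0.772, 0.173, 0.002]))]
beaker [(0.67, array([ 0.772, -0.17 , -0.002]))]
herb_jar [(0.6, array([ 0.746,  0.325, -0.001]))]
mortar [(0.56, array([ 0.739, -0.302, -0.002]))]
tincture [(0.69, array([ 0.412, -0.558,  0.001]))]
saucepan [(0.93, array([ 0.484,  0.6  , -0.   ]))]
```

View pics/crop1.png

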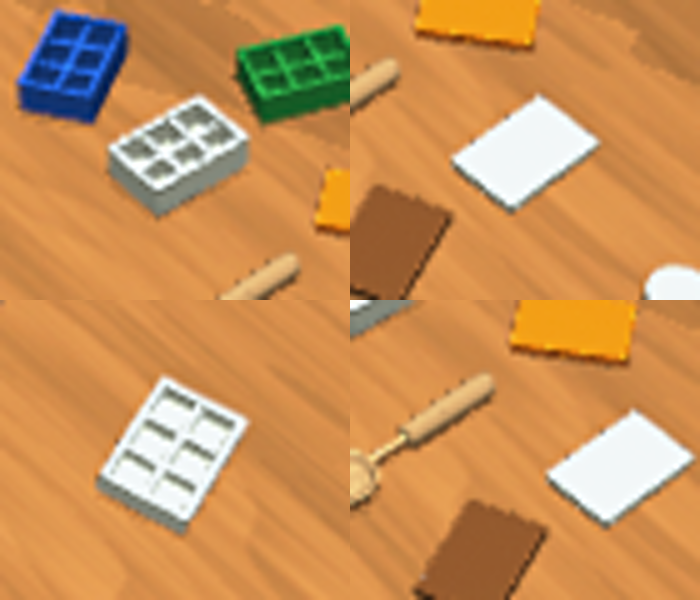

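The crop confirms my choices: white six-pocket deep half, plain white board, white shallow half with its pockets up. The first move goes over the deep half for a close wrist view.

```bash
cat >> h.py <<'E'
def Rt(yaw,tilt=0):
    """tool pointing down, tool x at yaw; tilt>0: tool points outward (+x of yaw) after turning about tool y"""
    c,s=np.cos(yaw),np.sin(yaw)
    R=np.array([[c,s,0],[s,-c,0],[0,0,-1.]])
    return R@cv2.Rodrigues(np.array([0,tilt,0.]))[0]
def plan(pos,R,s=None):
    s=s or robot.observe(); R0=np.array(s["orientation"])
    d=R0.T@(np.array(pos)-s["ee_pos"])/.8; r=cv2.Rodrigues(R0.T@R)[0].ravel()/(np.pi/4)
    print("slide",d.round(4).tolist(),"dr",r.round(3).tolist())
E
python3 - <<'E'
from h import *
plan([.46,-.285,.2],Rt(0))
E
```

```text
slide [0.3566, -0.2065, 0.0113] dr [0.0, -0.0, 0.587]
```

>>> servo_tool(
  rows=[
    {"slide": [0.02,-0.01,-0.06],"dr": [0,0,0.1]},
    {"slide": [0.3566,-0.2065,-0.05],"dr": [0,0,0.587]},
    {"slide": [0.3566,-0.2065,-0.05],"dr": [0,0,0.587]},
    {"slide": [0.3566,-0.2065,-0.05],"dr": [0,0,0.587]},
    {"slide": [0.3566,-0.2065,-0.05],"dr": [0,0,0.587]},
    {"slide": [0.3566,-0.2065,0.0113],"dr": [0,0,0.587]},
    {"slide": [0.3566,-0.2065,0.0113],"dr": [0,0,0.587]},
    {"slide": [0.3566,-0.2065,0.0113],"dr": [0,0,0.587]},
  ],
)

```text
clock: 2.05
ee_pos: [0.4617, -0.2805, 0.1988]
orientation: [[1.0, 0.004, -0.0], [0.004, -1.0, 0.002], [-0.0, -0.002, -1.0]]
wrist_force: [0.2, -0.2, -0.2]
grip_width: 0.0857
grip_force: 0.0
```

```bash
python3 - <<'E'
from h import *
np.set_printoptions(precision=4,suppress=True)
c=shoot("wrist"); cv2.imwrite("pics/w1.png",c["image"][:,:,::-1])
l="deep_half"; m=mask(l,c,APPROX[l]); t=[shoot("scene"),shoot("top")]
np.savez("deep1.npz",m=m,view=c["view"])
st=[(q,mask(l,q,APPROX[l])) for q in t]
x,e,ee=fit(l,[(c,m)]+[a for a in st if a[1] is not None],[*APPROX[l],0,0]); print(x,e,ee)
print(fit(l,[(c,m)],[*APPROX[l],0,0],fixz=0))
print(fit(l,[(c,m)],[*APPROX[l],0,0]), m.sum())
plan([.45,-.025,.2],Rt(.03)); print(robot.observe()["ee_pos"],robot.observe()["qpos"])
E
```

```text
[ 0.4823 -0.291  -0.006   0.0163] 1.9263267627284928 [np.float64(0.66), np.float64(0.77), np.float64(4.35)]
(array([ 0.4827, -0.2908,  0.0003,  0.0165]), np.float64(1.288131925558959), [np.float64(1.29)])
(array([ 0.4814, -0.2912, -0.0111,  0.014 ]), np.float64(0.36559947978006724), [np.float64(0.37)]) 4014
slide [-0.0125, -0.3268, 0.0002] dr [0.001, -0.0, -0.041]
[ 0.4595 -0.2864  0.2004] [ 0.543   0.2806 -0.0927  1.807   0.0303  1.0546 -1.1338]
```

View pics/w1.png

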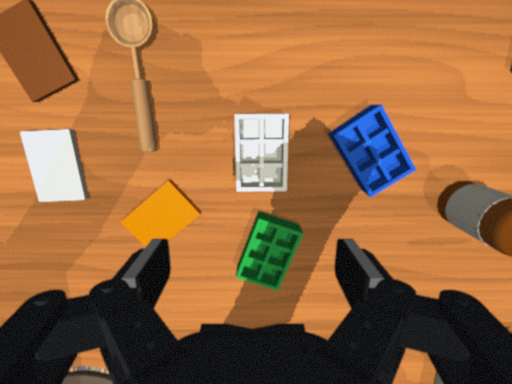

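The white deep half shows centred at (262,152), with green below it at (269,251), blue at (372,149), and the white board at (54,166). The arm was still settling when the shot was taken, so I measure again now it is at rest.

```bash
sed -i 's/+.5\*0))/+.45))/' h.py; python3 - <<'E'
from h import *
np.set_printoptions(precision=4,suppress=True)
c=shoot("wrist")
for l in ["deep_half","parting_board"]:
    m=mask(l,c,APPROX[l]); 
    print(l,m.sum()); np.savez(l+"1.npz",m=m,view=c["view"])
    print(fit(l,[(c,m)],[*APPROX[l],0,0],fixz=0)); print(fit(l,[(c,m)],[*APPROX[l],0,0]))
plan([.43,-.025,.15],Rt(.03)); print(robot.observe()["ee_pos"],robot.observe()["clock"])
E
```

```text
deep_half 3988
(array([ 0.4827, -0.2906,  0.    ,  0.0175]), np.float64(1.0014225731750217), [np.float64(1.0)])
(array([ 0.4818, -0.2907, -0.009 ,  0.0179]), np.float64(0.37480552661350136), [np.float64(0.37)])Traceback (most recent call last):
  File "<stdin>", line 6, in <module>
AttributeError: 'NoneType' object has no attribute 'sum'
```

>>> servo_tool(
  rows=[
    {"slide": [-0.03,-0.325,0.03],"dr": [0,0,-0.04]},
    {"slide": [-0.03,-0.325,0.03],"dr": [0,0,-0.04]},
    {"slide": [-0.03,-0.325,0.03],"dr": [0,0,-0.04]},
    {"slide": [-0.03,-0.325,0.03],"dr": [0,0,-0.04]},
    {"slide": [-0.03,-0.325,0.03],"dr": [0,0,-0.04]},
    {"slide": [-0.03,-0.325,0.03],"dr": [0,0,-0.04]},
    {"slide": [-0.03,-0.325,0.03],"dr": [0,0,-0.04]},
    {"slide": [-0.03,-0.325,0.03],"dr": [0,0,-0.04]},
  ],
)

```text
clock: 3.3
ee_pos: [0.4364, -0.0264, 0.1762]
orientation: [[1.0, 0.03, 0.001], [0.03, -1.0, -0.001], [0.001, 0.001, -1.0]]
wrist_force: [-0.8, -1.3, 0.3]
grip_width: 0.0848
grip_force: 0.0
```

```bash
python3 - <<'E'
from h import *
np.set_printoptions(precision=4,suppress=True)
for i in range(3):
    c=shoot("wrist"); print(robot.observe()["ee_pos"],robot.observe()["clock"])
for l in ["parting_board","deep_half"]:
    m=mask(l,c,APPROX[l])
    if m is None: print(l,None); continue
    V=[(c,m)]
    print(l,m.sum(),fit(l,V,[*APPROX[l],0,0],fixz=0),fit(l,V,[*APPROX[l],0,0]))
    if l=="parting_board":
        b=fit(l,V,[*APPROX[l],0,0],fixz=0)[0]
    else:
        d=np.load("deep_half1.npz"); c1=dict(c); c1["view"]=d["view"]
        print(fit(l,V+[(c1,d["m"])],[*APPROX[l],0,0]))
t=shoot("scene"); m=mask("parting_board",t,APPROX["parting_board"])
t2=[(a,mm) for a in (t,shoot("top")) if (mm:=mask("parting_board",a,APPROX["parting_board"])) is not None]
print(len(t2),fit("parting_board",V[:0]+t2+[(c,mask("parting_board",c,APPROX["parting_board"]))],[*APPROX["parting_board"],0,0]))
print("TCP down"); plan([b[0],b[1],.04],Rt(b[3]))
E
```

```text
[ 0.4364 -0.0269  0.1762] 3.35
[ 0.4363 -0.0269  0.1761] 3.4
[ 0.4363 -0.0268  0.1761] 3.45
parting_board 4107 (array([ 0.4619, -0.0242,  0.    ,  0.0553]), np.float64(0.6492283001135842), [np.float64(0.65)]) (array([ 0.4613, -0.0241, -0.0054,  0.0581]), np.float64(0.2532613894862839), [np.float64(0.25)])
deep_half 5360 (array([ 0.4766, -0.2822,  0.    ,  0.2886]), np.float64(4.511057143637655), [np.float64(4.51)]) (array([ 0.4762, -0.3073, -0.0286,  0.2749]), np.float64(3.003284159535827), [np.float64(3.0)])
(array([ 0.4816, -0.2915, -0.0047,  0.0423]), np.float64(2.645876293429547), [np.float64(4.56), np.float64(0.73)])
1 (array([ 0.4615, -0.0242, -0.0038,  0.0567]), np.float64(0.3340832462710999), [np.float64(0.36), np.float64(0.3)])
TCP down
slide [0.0324, -0.0002, 0.1699] dr [0.0, 0.0, -0.031]
```

>>> servo_tool(
  hand=74,
  rows=[
    {"slide": [0.032,0,0.05],"dr": [0,0,-0.031]},
    {"slide": [0.032,0,0.1],"dr": [0,0,-0.031]},
    {"slide": [0.032,0,0.14],"dr": [0,0,-0.031]},
    {"slide": [0.032,0,0.17],"dr": [0,0,-0.031]},
    {"slide": [0.032,0,0.185],"dr": [0,0,-0.031]},
    {"slide": [0.032,0,0.195],"dr": [0,0,-0.031]},
    {"slide": [0.032,0,0.2],"dr": [0,0,-0.031]},
    {"slide": [0.032,0,0.2],"dr": [0,0,-0.031]},
  ],
)

```text
clock: 4.65
ee_pos: [0.462, -0.0242, 0.0163]
orientation: [[0.998, 0.056, 0.001], [0.056, -0.998, -0.0], [0.001, 0.0, -1.0]]
wrist_force: [0.6, -0.2, -0.2]
grip_width: 0.0738
grip_force: 0.0
```

Creeping down in steps of about 1.6 mm to feel the table.

>>> servo_tool(
  rows=[
    {"slide": [0,0,0.002],"dr": [0,0,0]},
    {"slide": [0,0,0.004],"dr": [0,0,0]},
    {"slide": [0,0,0.006],"dr": [0,0,0]},
    {"slide": [0,0,0.008],"dr": [0,0,0]},
    {"slide": [0,0,0.01],"dr": [0,0,0]},
    {"slide": [0,0,0.01],"dr": [0,0,0]},
    {"slide": [0,0,0.01],"dr": [0,0,0]},
    {"slide": [0,0,0.01],"dr": [0,0,0]},
  ],
)

```text
clock: 5.45
ee_pos: [0.4616, -0.0242, 0.008]
orientation: [[0.998, 0.055, 0.0], [0.055, -0.998, 0.0], [0.0, -0.0, -1.0]]
wrist_force: [-0.3, -0.5, -0.2]
grip_width: 0.074
grip_force: 0.0
```

>>> servo_tool(
  rows=[
    {"slide": [0,0,0.002],"dr": [0,0,0]},
    {"slide": [0,0,0.0045],"dr": [0,0,0]},
    {"slide": [0,0,0.0045],"dr": [0,0,0]},
    {"slide": [0,0,0.0045],"dr": [0,0,0]},
    {"slide": [0,0,0.0045],"dr": [0,0,0]},
    {"slide": [0,0,0.0045],"dr": [0,0,0]},
    {"slide": [0,0,0.0045],"dr": [0,0,0]},
    {"slide": [0,0,0.0045],"dr": [0,0,0]},
  ],
)

```text
clock: 6.25
ee_pos: [0.4616, -0.0242, 0.0044]
orientation: [[0.998, 0.055, 0.0], [0.055, -0.998, -0.0], [0.0, 0.0, -1.0]]
wrist_force: [-0.2, -0.0, 1.0]
grip_width: 0.0739
grip_force: 0.0
```

>>> servo_tool(
  hand=50,
  rows=[
    {"slide": [0,0,0],"dr": [0,0,0]},
    {"slide": [0,0,0],"dr": [0,0,0]},
    {"slide": [0,0,0],"dr": [0,0,0]},
    {"slide": [0,0,0],"dr": [0,0,0]},
    {"slide": [0,0,0],"dr": [0,0,0]},
    {"slide": [0,0,0],"dr": [0,0,0]},
    {"slide": [0,0,0],"dr": [0,0,0]},
    {"slide": [0,0,0],"dr": [0,0,0]},
  ],
)

```text
clock: 7.05
ee_pos: [0.4616, -0.0242, 0.0043]
orientation: [[0.998, 0.055, 0.0], [0.055, -0.998, -0.0], [0.0, 0.0, -1.0]]
wrist_force: [-0.3, -0.1, 0.3]
grip_width: 0.05
grip_force: 0.0
```

```bash
python3 - <<'E'
from h import *
c=shoot("wrist"); t=shoot("scene")
a=cv2.resize(c["image"],(400,300)); u,v=proj([.46,-.024,.03],t)[0].astype(int)
b=cv2.resize(t["image"][v-40:v+35,u-50:u+50],(400,300),interpolation=cv2.INTER_CUBIC)
cv2.imwrite("pics/g1.png",np.hstack([a,b])[:,:,::-1])
E
```

```text
(no output)
```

View pics/g1.png

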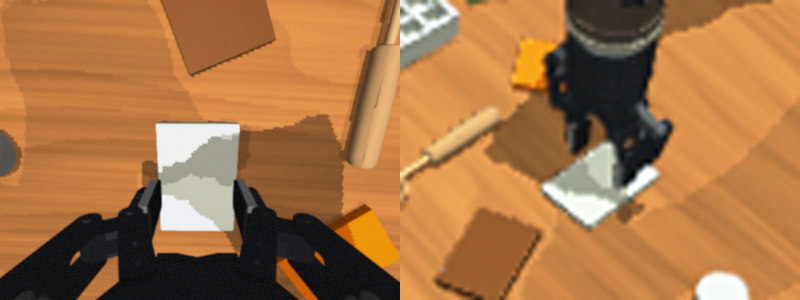

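In the left half the fingertips (at (148,195) and (243,195)) sit over the board, so the tips are higher than I reckoned. I reopen and feel further down.

>>> servo_tool(
  hand=74,
  rows=[
    {"slide": [0,0,0],"dr": [0,0,0]},
    {"slide": [0,0,0],"dr": [0,0,0]},
    {"slide": [0,0,0],"dr": [0,0,0]},
    {"slide": [0,0,0.002],"dr": [0,0,0]},
    {"slide": [0,0,0.004],"dr": [0,0,0]},
    {"slide": [0,0,0.006],"dr": [0,0,0]},
    {"slide": [0,0,0.006],"dr": [0,0,0]},
    {"slide": [0,0,0.006],"dr": [0,0,0]},
  ],
)

```text
clock: 7.95
ee_pos: [0.4615, -0.0242, -0.0005]
orientation: [[0.998, 0.056, -0.0], [0.056, -0.998, -0.0], [-0.0, 0.0, -1.0]]
wrist_force: [0.6, 0.4, 0.3]
grip_width: 0.0743
grip_force: 0.0
```

>>> servo_tool(
  hand=56,
  rows=[
    {"slide": [0,0,0],"dr": [0,0,0]},
    {"slide": [0,0,0],"dr": [0,0,0]},
    {"slide": [0,0,0],"dr": [0,0,0]},
    {"slide": [0,0,0],"dr": [0,0,0]},
    {"slide": [0,0,0],"dr": [0,0,0]},
    {"slide": [0,0,0],"dr": [0,0,0]},
    {"slide": [0,0,0],"dr": [0,0,0]},
    {"slide": [0,0,0],"dr": [0,0,0]},
  ],
)

```text
clock: 8.75
ee_pos: [0.4616, -0.0242, -0.0004]
orientation: [[0.998, 0.056, 0.0], [0.056, -0.998, -0.0], [0.0, 0.0, -1.0]]
wrist_force: [-0.0, -0.6, 0.0]
grip_width: 0.0558
grip_force: 0.0
```

>>> servo_tool(
  hand=74,
  rows=[
    {"slide": [0,0,0],"dr": [0,0,0]},
    {"slide": [0,0,0],"dr": [0,0,0]},
    {"slide": [0,0,0],"dr": [0,0,0]},
    {"slide": [0,0,0.002],"dr": [0,0,0]},
    {"slide": [0,0,0.004],"dr": [0,0,0]},
    {"slide": [0,0,0.006],"dr": [0,0,0]},
    {"slide": [0,0,0.006],"dr": [0,0,0]},
    {"slide": [0,0,0.006],"dr": [0,0,0]},
  ],
)

```text
clock: 9.55
ee_pos: [0.4615, -0.0242, -0.0053]
orientation: [[0.998, 0.056, -0.0], [0.056, -0.998, -0.0], [-0.0, 0.0, -1.0]]
wrist_force: [-0.2, -0.2, -0.2]
grip_width: 0.0738
grip_force: 0.0
```

>>> servo_tool(
  hand=56,
  rows=[
    {"slide": [0,0,0],"dr": [0,0,0]},
    {"slide": [0,0,0],"dr": [0,0,0]},
    {"slide": [0,0,0],"dr": [0,0,0]},
    {"slide": [0,0,0],"dr": [0,0,0]},
    {"slide": [0,0,0],"dr": [0,0,0]},
    {"slide": [0,0,0],"dr": [0,0,0]},
    {"slide": [0,0,0],"dr": [0,0,0]},
    {"slide": [0,0,0],"dr": [0,0,0]},
  ],
)

```text
clock: 10.35
ee_pos: [0.4616, -0.0242, -0.0053]
orientation: [[0.998, 0.055, -0.0], [0.055, -0.998, -0.0], [-0.0, 0.0, -1.0]]
wrist_force: [0.6, 0.3, 0.3]
grip_width: 0.0562
grip_force: 0.0
```

>>> servo_tool(
  hand=74,
  rows=[
    {"slide": [0,0,0],"dr": [0,0,0]},
    {"slide": [0,0,0],"dr": [0,0,0]},
    {"slide": [0,0,0],"dr": [0,0,0]},
    {"slide": [0,0,0.002],"dr": [0,0,0]},
    {"slide": [0,0,0.004],"dr": [0,0,0]},
    {"slide": [0,0,0.006],"dr": [0,0,0]},
    {"slide": [0,0,0.006],"dr": [0,0,0]},
    {"slide": [0,0,0.006],"dr": [0,0,0]},
  ],
)

```text
clock: 11.15
ee_pos: [0.4615, -0.0242, -0.0101]
orientation: [[0.998, 0.056, -0.0], [0.056, -0.998, -0.0], [-0.0, 0.0, -1.0]]
wrist_force: [0.5, -0.0, -0.2]
grip_width: 0.0739
grip_force: 0.0
```

>>> servo_tool(
  hand=56,
  rows=[
    {"slide": [0,0,0],"dr": [0,0,0]},
    {"slide": [0,0,0],"dr": [0,0,0]},
    {"slide": [0,0,0],"dr": [0,0,0]},
    {"slide": [0,0,0],"dr": [0,0,0]},
    {"slide": [0,0,0],"dr": [0,0,0]},
    {"slide": [0,0,0],"dr": [0,0,0]},
    {"slide": [0,0,0],"dr": [0,0,0]},
    {"slide": [0,0,0],"dr": [0,0,0]},
  ],
)

```text
clock: 11.95
ee_pos: [0.4616, -0.0242, -0.01]
orientation: [[0.998, 0.055, 0.0], [0.055, -0.998, -0.0], [0.0, 0.0, -1.0]]
wrist_force: [-0.1, -0.9, 0.1]
grip_width: 0.0562
grip_force: 0.0
```

```bash
python3 - <<'E'
from h import *
c=shoot("wrist"); t=shoot("scene"); s=robot.observe()
a=c["image"][130:310,130:382].copy(); a=cv2.resize(a,(800//2,286),interpolation=cv2.INTER_CUBIC)
u,v=proj([.46,-.024,.03],t)[0].astype(int)
b=cv2.resize(t["image"][v-30:v+20,u-35:u+35],(400,286),interpolation=cv2.INTER_CUBIC)
cv2.imwrite("pics/g2.png",np.hstack([a,b])[:,:,::-1])
m=mask("parting_board",c,(.462,-.024)); l="parting_board"
print(fit(l,[(c,m)],[.462,-.024,0,0]),m.sum())
E
```

```text
(array([ 0.46073834, -0.02401907, -0.00173937,  0.05247115]), np.float64(0.2688674490069573), [np.float64(0.27)]) 16315
```

View pics/g2.png

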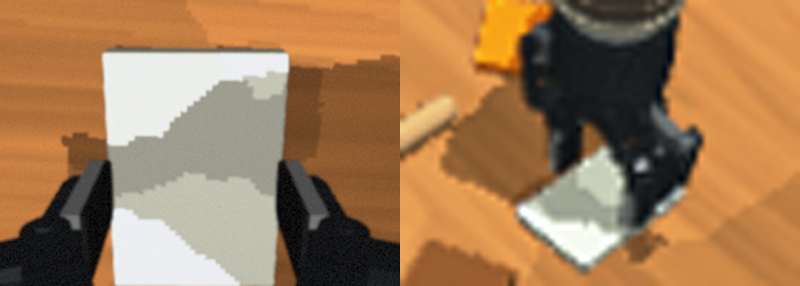

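Left: the pads at (92,200) and (300,200) still stand just above the board's edges. I lower the part-closed fingers onto the board top to find the tip height.

>>> servo_tool(
  rows=[
    {"slide": [0,0,0.0015],"dr": [0,0,0]},
    {"slide": [0,0,0.003],"dr": [0,0,0]},
    {"slide": [0,0,0.0045],"dr": [0,0,0]},
    {"slide": [0,0,0.0045],"dr": [0,0,0]},
    {"slide": [0,0,0.0045],"dr": [0,0,0]},
    {"slide": [0,0,0.0045],"dr": [0,0,0]},
    {"slide": [0,0,0.0045],"dr": [0,0,0]},
    {"slide": [0,0,0.0045],"dr": [0,0,0]},
  ],
)

```text
clock: 12.9
ee_pos: [0.4617, -0.0242, -0.0136]
orientation: [[0.998, 0.056, 0.0], [0.056, -0.998, -0.0], [0.0, 0.0, -1.0]]
wrist_force: [0.5, 0.3, -0.1]
grip_width: 0.0556
grip_force: 0.0
```

>>> servo_tool(
  rows=[
    {"slide": [0,0,0.0015],"dr": [0,0,0]},
    {"slide": [0,0,0.003],"dr": [0,0,0]},
    {"slide": [0,0,0.0045],"dr": [0,0,0]},
    {"slide": [0,0,0.006],"dr": [0,0,0]},
    {"slide": [0,0,0.006],"dr": [0,0,0]},
    {"slide": [0,0,0.006],"dr": [0,0,0]},
    {"slide": [0,0,0.006],"dr": [0,0,0]},
    {"slide": [0,0,0.006],"dr": [0,0,0]},
  ],
)

```text
clock: 13.7
ee_pos: [0.4617, -0.0243, -0.0167]
orientation: [[0.998, 0.055, 0.001], [0.055, -0.998, -0.001], [0.001, 0.001, -1.0]]
wrist_force: [-8.0, 0.3, 30.4]
grip_width: 0.0559
grip_force: 15.3
```

Contact gives the tip height: at 56 mm opening the tips stand about 26 mm behind the reported TCP. Next: raise, open, go down to TCP z ≈ -0.0265, close.

>>> servo_tool(
  rows=[
    {"slide": [0,0,-0.0075],"dr": [0,0,0]},
    {"slide": [0,0,-0.0075],"dr": [0,0,0]},
    {"slide": [0,0,-0.0075],"dr": [0,0,0]},
    {"slide": [0,0,-0.0075],"dr": [0,0,0]},
    {"slide": [0,0,-0.0075],"dr": [0,0,0]},
    {"slide": [0,0,-0.0075],"dr": [0,0,0]},
    {"slide": [0,0,-0.0075],"dr": [0,0,0]},
    {"slide": [0,0,-0.0075],"dr": [0,0,0]},
  ],
  hand=56,
)

```text
clock: 14.5
ee_pos: [0.4615, -0.0242, -0.0126]
orientation: [[0.998, 0.056, -0.0], [0.056, -0.998, -0.0], [-0.0, 0.0, -1.0]]
wrist_force: [-0.2, -0.3, -0.0]
grip_width: 0.0562
grip_force: 0.0
```

>>> servo_tool(
  hand=75,
  rows=[
    {"slide": [0,0,0],"dr": [0,0,0]},
    {"slide": [0,0,0],"dr": [0,0,0]},
    {"slide": [0,0,0.003],"dr": [0,0,0]},
    {"slide": [0,0,0.007],"dr": [0,0,0]},
    {"slide": [0,0,0.011],"dr": [0,0,0]},
    {"slide": [0,0,0.015],"dr": [0,0,0]},
    {"slide": [0,0,0.0175],"dr": [0,0,0]},
    {"slide": [0,0,0.0175],"dr": [0,0,0]},
  ],
)

```text
clock: 15.3
ee_pos: [0.4613, -0.0241, -0.0269]
orientation: [[0.998, 0.056, -0.001], [0.056, -0.998, 0.0], [-0.001, -0.0, -1.0]]
wrist_force: [0.1, 0.5, 0.2]
grip_width: 0.0749
grip_force: 0.0
```

>>> servo_tool(
  hand=50,
  rows=[
    {"slide": [0,0,0],"dr": [0,0,0]},
    {"slide": [0,0,0],"dr": [0,0,0]},
    {"slide": [0,0,0],"dr": [0,0,0]},
    {"slide": [0,0,0],"dr": [0,0,0]},
    {"slide": [0,0,0],"dr": [0,0,0]},
    {"slide": [0,0,0],"dr": [0,0,0]},
    {"slide": [0,0,0],"dr": [0,0,0]},
    {"slide": [0,0,0],"dr": [0,0,0]},
  ],
)

```text
clock: 16.1
ee_pos: [0.4616, -0.0242, -0.026]
orientation: [[0.998, 0.055, 0.0], [0.055, -0.998, -0.0], [0.0, 0.0, -1.0]]
wrist_force: [-1.9, -0.1, 6.1]
grip_width: 0.0605
grip_force: 64.4
```

Gripped. I lift slowly, then hover short of the deep half for a fresh wrist view.

>>> servo_tool(
  rows=[
    {"slide": [0,0,-0.03],"dr": [0,0,0]},
    {"slide": [0,0,-0.09],"dr": [0,0,0]},
    {"slide": [-0.02,0.05,-0.14],"dr": [0,0,0.01]},
    {"slide": [-0.04,0.11,-0.183],"dr": [0,0,0.02]},
    {"slide": [-0.055,0.17,-0.183],"dr": [0,0,0.03]},
    {"slide": [-0.07,0.23,-0.183],"dr": [0,0,0.048]},
    {"slide": [-0.083,0.29,-0.183],"dr": [0,0,0.048]},
    {"slide": [-0.083,0.328,-0.183],"dr": [0,0,0.048]},
  ],
)

```text
clock: 16.9
ee_pos: [0.4083, -0.2924, 0.1205]
orientation: [[1.0, 0.017, 0.0], [0.017, -1.0, -0.001], [0.0, 0.001, -1.0]]
wrist_force: [1.7, -0.2, -0.6]
grip_width: 0.06
grip_force: 65.8
```

```bash
python3 - <<'E'
from h import *
np.set_printoptions(precision=4,suppress=True)
for i in range(4): s=robot.observe(); c=shoot("wrist")
print(s["ee_pos"],s["grip_width"],s["clock"]); cv2.imwrite("pics/w3.png",c["image"][:,:,::-1])
l="deep_half"; m=mask(l,c,(.482,-.29)); print(m is not None and m.sum())
if m is not None:
    print(fit(l,[(c,m)],[.482,-.29,0,0]),fit(l,[(c,m)],[.482,-.29,0,0],fixz=0)); v,u=np.nonzero(m); print(u.min(),u.max(),v.min(),v.max())
for n in("scene","top"):
    t=shoot(n); mm=mask(l,t,(.482,-.29))
    if mm is not None: print(n,fit(l,[(t,mm)],[.482,-.29,0,0],fixz=0))
m=mask("parting_board",c,s["ee_pos"][:2])
if m is not None: print("board",m.sum(),fit("parting_board",[(c,m)],[*s["ee_pos"][:2],s["ee_pos"][2]+.027,0]))
plan([.483,-.2906,.02],Rt(.018))
E
```

```text
[ 0.4088 -0.293   0.1199] 0.06024725287125714 17.05
False
scene (array([ 0.4824, -0.2893, -0.5645,  0.0563]), np.float64(0.4199364327476934), [np.float64(0.42)])
top (array([ 0.4873, -0.2857, -0.0085, -0.0177]), np.float64(1.199231730341872), [np.float64(1.2)])
board 19183 (array([ 0.4081, -0.2924,  0.144 ,  0.0069]), np.float64(0.24179128330199728), [np.float64(0.24)])
slide [0.0909, 0.0043, 0.125] dr [-0.0, -0.0, 0.003]
```

View pics/w3.png

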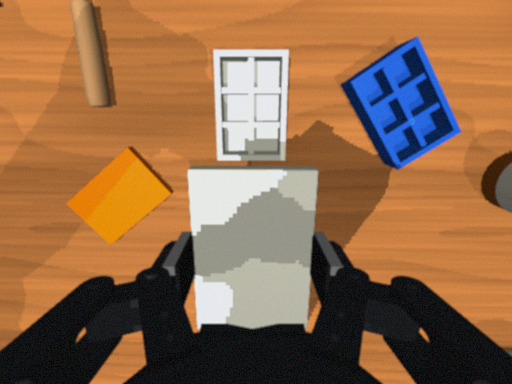

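The deep half shows fully at rows 49–160, columns 214–289, and the held board is at rows 167–327. I segment it by colour.

```bash
python3 - <<'E'
from h import *
np.set_printoptions(precision=4,suppress=True)
s=robot.observe(); c=shoot("wrist"); im=c["image"].astype(int)
m=((np.ptp(im,axis=2)<45)&(im.min(2)>75)); m[163:]=0; m[:,:195]=0; m[:,310:]=0
m=cv2.morphologyEx(m.astype(np.uint8),cv2.MORPH_OPEN,np.ones((3,3)))
v,u=np.nonzero(m); print(u.min(),u.max(),v.min(),v.max())
l="deep_half"; print(fit(l,[(c,m)],[.482,-.29,0,0]),fit(l,[(c,m)],[.482,-.29,0,0],fixz=0)); print(s["ee_pos"])
E
```

```text
220 294 51 161
(array([ 0.4822, -0.2901, -0.0012,  0.011 ]), np.float64(0.15355145182149202), [np.float64(0.15)]) (array([ 0.4821, -0.2901,  0.    ,  0.0113]), np.float64(0.28703973683689704), [np.float64(0.29)])
[ 0.4103 -0.2887  0.12  ]
```

>>> servo_tool(
  rows=[
    {"slide": [0.03,0.001,0.02],"dr": [0,0,0]},
    {"slide": [0.06,0.002,0.05],"dr": [0,0,0]},
    {"slide": [0.091,0.002,0.08],"dr": [0,0,0]},
    {"slide": [0.091,0.002,0.1],"dr": [0,0,0]},
    {"slide": [0.091,0.002,0.115],"dr": [0,0,0]},
    {"slide": [0.091,0.002,0.125],"dr": [0,0,0]},
    {"slide": [0.091,0.002,0.125],"dr": [0,0,0]},
    {"slide": [0.091,0.002,0.125],"dr": [0,0,0]},
  ],
)

```text
clock: 18.25
ee_pos: [0.4827, -0.2905, 0.0206]
orientation: [[1.0, 0.017, 0.0], [0.017, -1.0, -0.0], [0.0, 0.0, -1.0]]
wrist_force: [0.1, 0.6, -0.6]
grip_width: 0.0599
grip_force: 65.8
```

```bash
python3 - <<'E'
from h import *
np.set_printoptions(precision=4,suppress=True)
for i in range(3): c=shoot("wrist")
s=robot.observe(); print(s["ee_pos"],np.arctan2(s["orientation"][1][0],s["orientation"][0][0]))
m=mask("parting_board",c,s["ee_pos"][:2]) 
if m is not None: print("board",m.sum(),fit("parting_board",[(c,m)],[*s["ee_pos"][:2],s["ee_pos"][2]+.027,0]))
plan([.4828,-.2904,.0035],Rt(.018))
E
```

```text
[ 0.4831 -0.2906  0.0209] 0.0174234177537653
board 19114 (array([ 0.4823, -0.2899,  0.0444,  0.0129]), np.float64(0.3608937762277578), [np.float64(0.36)])
slide [-0.0003, -0.0002, 0.0217] dr [0.001, -0.002, -0.001]
```

Aligned: board (.4823, -.2899, yaw .013) against deep half (.4821, -.2901, yaw .011). I lower gently, then release.

>>> servo_tool(
  rows=[
    {"slide": [0,0,0.005],"dr": [0,0,0]},
    {"slide": [0,0,0.01],"dr": [0,0,0]},
    {"slide": [0,0,0.014],"dr": [0,0,0]},
    {"slide": [0,0,0.017],"dr": [0,0,0]},
    {"slide": [0,0,0.019],"dr": [0,0,0]},
    {"slide": [0,0,0.0205],"dr": [0,0,0]},
    {"slide": [0,0,0.0205],"dr": [0,0,0]},
    {"slide": [0,0,0.0205],"dr": [0,0,0]},
  ],
)

```text
clock: 19.25
ee_pos: [0.4826, -0.2901, 0.0041]
orientation: [[1.0, 0.018, -0.0], [0.018, -1.0, 0.0], [-0.0, -0.0, -1.0]]
wrist_force: [-3.4, 2.3, 6.2]
grip_width: 0.0597
grip_force: 66.6
```

>>> servo_tool(
  hand=80,
  rows=[
    {"slide": [0,0,0],"dr": [0,0,0]},
    {"slide": [0,0,0],"dr": [0,0,0]},
    {"slide": [0,0,0],"dr": [0,0,0]},
    {"slide": [0,0,0],"dr": [0,0,0]},
    {"slide": [0,0,-0.02],"dr": [0,0,0]},
    {"slide": [0,0,-0.06],"dr": [0,0,0]},
    {"slide": [-0.03,0,-0.11],"dr": [0,0,0]},
    {"slide": [-0.06,0,-0.15],"dr": [0,0,0]},
  ],
)

```text
clock: 20.05
ee_pos: [0.4348, -0.2909, 0.1251]
orientation: [[1.0, 0.019, 0.001], [0.019, -1.0, -0.0], [0.001, 0.0, -1.0]]
wrist_force: [0.7, -0.4, 0.4]
grip_width: 0.0801
grip_force: 0.0
```

```bash
python3 - <<'E'
from h import *
np.set_printoptions(precision=4,suppress=True)
for i in range(4): c=shoot("wrist")
s=robot.observe(); print(s["ee_pos"],s["grip_width"],s["clock"])
DIM["pile"]=(.092,.062,.04)
im=c["image"].astype(int); m=((np.ptp(im,axis=2)<45)&(im.min(2)>75)); m=cv2.morphologyEx(m.astype(np.uint8),cv2.MORPH_OPEN,np.ones((5,5)))
n,lab,st,ce=cv2.connectedComponentsWithStats(m); k=1+np.argmax(st[1:,4]); print(st[k])
print(fit("pile",[(c,lab==k)],[.482,-.29,0,0],fixz=0),fit("pile",[(c,lab==k)],[.482,-.29,0,0]))
cv2.imwrite("pics/w4.png",c["image"][:,:,::-1])
plan([.44,.31,.17],Rt(.26))
E
```

```text
[ 0.435  -0.2915  0.1244] 0.0798647262864376 20.25
[ 214   83   74  106 7467]
(array([ 0.4822, -0.2894,  0.0001,  0.0158]), np.float64(0.45822715794157215), [np.float64(0.46)]) (array([ 0.4821, -0.2894, -0.002 ,  0.0165]), np.float64(0.22821875131061106), [np.float64(0.23)])
slide [0.0191, -0.7516, -0.0579] dr [0.002, -0.002, -0.309]
```

The stack fits one 40 mm box to 0.2 px, so the board is flush. On to the shallow half.

>>> servo_tool(
  rows=[
    {"slide": [0.0191,-0.7516,-0.058],"dr": [0,0,-0.31]},
    {"slide": [0.0191,-0.7516,-0.058],"dr": [0,0,-0.31]},
    {"slide": [0.0191,-0.7516,-0.058],"dr": [0,0,-0.31]},
    {"slide": [0.0191,-0.7516,-0.058],"dr": [0,0,-0.31]},
    {"slide": [0.0191,-0.7516,-0.058],"dr": [0,0,-0.31]},
    {"slide": [0.0191,-0.7516,-0.058],"dr": [0,0,-0.31]},
    {"slide": [0.0191,-0.7516,-0.058],"dr": [0,0,-0.31]},
    {"slide": [0.0191,-0.7516,-0.058],"dr": [0,0,-0.31]},
  ],
)

```text
clock: 21.05
ee_pos: [0.4372, 0.1103, 0.1534]
orientation: [[0.966, 0.259, -0.001], [0.259, -0.966, 0.0], [-0.001, -0.001, -1.0]]
wrist_force: [0.9, 0.2, -0.2]
grip_width: 0.0803
grip_force: 0.0
```

```bash
python3 - <<'E'
from h import *
plan([.43,.31,.16],Rt(.26))
E
```

```text
slide [0.056, -0.2434, -0.0081] dr [-0.001, 0.002, 0.002]
```

>>> servo_tool(
  rows=[
    {"slide": [0.056,-0.235,-0.01],"dr": [0,0,0]},
    {"slide": [0.056,-0.235,-0.01],"dr": [0,0,0]},
    {"slide": [0.056,-0.235,-0.01],"dr": [0,0,0]},
    {"slide": [0.056,-0.235,-0.01],"dr": [0,0,0]},
    {"slide": [0.056,-0.235,-0.01],"dr": [0,0,0]},
    {"slide": [0.056,-0.235,-0.01],"dr": [0,0,0]},
    {"slide": [0.056,-0.235,-0.01],"dr": [0,0,0]},
    {"slide": [0.056,-0.235,-0.01],"dr": [0,0,0]},
  ],
)

```text
clock: 21.85
ee_pos: [0.4327, 0.2995, 0.1617]
orientation: [[0.967, 0.257, -0.001], [0.257, -0.967, -0.001], [-0.001, 0.001, -1.0]]
wrist_force: [0.1, -0.2, 0.5]
grip_width: 0.0797
grip_force: 0.0
```

```bash
cat >> h.py <<'E'
def white(c,near):
    im=c["image"].astype(int); m=((np.ptp(im,axis=2)<45)&(im.min(2)>75)).astype(np.uint8)
    m=cv2.morphologyEx(m,cv2.MORPH_OPEN,np.ones((5,5)))
    n,lab,st,ce=cv2.connectedComponentsWithStats(m); t=proj(near,c)[0]
    k=min((k for k in range(1,n) if st[k,4]>800),key=lambda k:np.linalg.norm(ce[k]-t))
    return lab==k
E
python3 - <<'E'
from h import *
np.set_printoptions(precision=4,suppress=True)
for i in range(4): c=shoot("wrist")
s=robot.observe(); print(s["ee_pos"],s["clock"],s["qpos"])
m=white(c,[.47,.325,.01]); l="shallow_half"; print(m.sum())
print(fit(l,[(c,m)],[.47,.325,0,.26],fixz=0),fit(l,[(c,m)],[.47,.325,0,.26]))
cv2.imwrite("pics/w5.png",c["image"][:,:,::-1])
E
```

```text
[0.4328 0.3002 0.1624] 22.05 [-0.2711  0.3432 -0.5298  1.8618  0.2052  0.9903 -2.1997]
4970
(array([ 0.4659,  0.3243, -0.0011,  0.2782]), np.float64(0.33896112604803336), [np.float64(0.34)]) (array([ 0.4658,  0.3243, -0.0013,  0.2792]), np.float64(0.3023367522488059), [np.float64(0.3)])
```

```bash
python3 - <<'E'
from h import *
R=Rt(.279,-np.pi/4); g=np.array([.4430,.3177,-.0098])
plan(g-.13*R[:,2],R)
E
```

```text
slide [0.1328, -0.0201, 0.1004] dr [-0.009, -1.0, -0.023]
```

>>> servo_tool(
  hand=80,
  rows=[
    {"slide": [0.04,-0.02,0.0],"dr": [0,-0.18,-0.02]},
    {"slide": [0.08,-0.02,0.02],"dr": [0,-0.36,-0.02]},
    {"slide": [0.12,-0.02,0.05],"dr": [0,-0.54,-0.02]},
    {"slide": [0.1328,-0.02,0.08],"dr": [0,-0.72,-0.02]},
    {"slide": [0.1328,-0.02,0.1],"dr": [0,-0.9,-0.02]},
    {"slide": [0.1328,-0.02,0.1],"dr": [0,-1,-0.02]},
    {"slide": [0.1328,-0.02,0.1],"dr": [0,-1,-0.02]},
    {"slide": [0.1328,-0.02,0.1],"dr": [0,-1,-0.02]},
  ],
)

```text
clock: 22.85
ee_pos: [0.5208, 0.3396, 0.0735]
orientation: [[0.689, 0.269, -0.673], [0.197, -0.963, -0.183], [-0.698, -0.006, -0.716]]
wrist_force: [0.2, -0.3, 0.7]
grip_width: 0.0798
grip_force: 0.0
```

```bash
python3 - <<'E'
from h import *
np.set_printoptions(precision=4,suppress=True)
R=Rt(.279,-np.pi/4); g=np.array([.4430,.3177,-.0098])
c=shoot("wrist")
s=robot.observe(); print(s["ee_pos"],s["clock"],s["qpos"]); print(R-s["orientation"])
plan(g-.05*R[:,2],R); plan(g,R)
E
```

```text
[0.5212 0.3399 0.0751] 22.9 [-0.4796  1.0667 -0.1458  0.9617 -0.1074  1.8521 -1.8857]
[[-0.0108  0.0067 -0.0082]
 [-0.0029  0.0019 -0.0126]
 [-0.0113  0.0069  0.0111]]
slide [0.0019, 0.0005, 0.0844] dr [-0.012, -0.02, -0.0]
slide [0.0009, 0.0012, 0.1469] dr [-0.012, -0.02, -0.0]
```

j6 sits at its limit with this tilt. I fit a kinematic model to the recorded poses, so I can plan tilts that stay in range.

```bash
cat > kin.py <<'E'
import numpy as np, itertools
from scipy.spatial.transform import Rotation as Ro
from scipy.optimize import least_squares
def fk(q,sg,L):
    h,L1,L2,w,e=L; q=np.array(q)*sg
    R=Ro.identity(); p=np.array([0,0,h])
    for i,ax in enumerate("zyzyzyz"):
        R=R*Ro.from_euler(ax,q[i])
        if i==1: p=p+R.apply([0,0,L1])
        if i==3: p=p+R.apply([e,0,L2])
    return p+R.apply([0,0,w]),R.as_matrix()
E
python3 - <<'E'
from kin import *
from h import robot
s=robot.observe()
D=[([1.04184,.41192,-.0127,1.59704,.00558,1.13429,-.08223],[.27762,-.55937,.20814]),
([.543,.2806,-.0927,1.807,.0303,1.0546,-1.1338],[.4595,-.2864,.2004]),
([-.2711,.3432,-.5298,1.8618,.2052,.9903,-2.1997],[.4328,.3002,.1624]),
(s["qpos"],s["ee_pos"])]
best=[]
for t in itertools.product([1,-1],repeat=3):
    sg=np.array([t[0],1,t[1],1,t[2],1,1])
    r=lambda L:np.concatenate([fk(q,sg,L)[0]-p for q,p in D])
    f=least_squares(r,[.36,.42,.4,.25,0]); best.append((f.cost,t,f.x))
best.sort(key=lambda b:b[0])
for b in best[:3]: print(b)
c,t,L=best[0]; sg=np.array([t[0],1,t[1],1,t[2],1,1])
print(fk(s["qpos"],sg,L)[1].round(3)); print(np.round(s["orientation"],3))
q0=D[0][0]; print(fk(q0,sg,L)[1].round(3))
E
```

```text
(np.float64(0.0027198878359473754), (-1, -1, -1), array([ 0.02516869,  0.55079614,  0.32837901,  0.35920879, -0.19682204]))
(np.float64(0.008243621587750745), (-1, -1, 1), array([-0.11749785,  0.30014339,  0.34820854,  0.0693877 , -0.29896814]))
(np.float64(0.04230920318073497), (-1, 1, 1), array([-0.8883371 ,  0.88081557, -0.20595186,  0.53932527, -0.83339343]))
[[ 0.624 -0.4   -0.672]
 [-0.662 -0.727 -0.182]
 [-0.415  0.558 -0.718]]
[[ 0.691  0.269 -0.672]
 [ 0.198 -0.963 -0.182]
 [-0.696 -0.007 -0.718]]
[[-0.585  0.811 -0.001]
 [ 0.811  0.585  0.001]
 [ 0.002  0.    -1.   ]]
```

```bash
cat > kin.py <<'E'
import numpy as np
from scipy.spatial.transform import Rotation as Ro
from scipy.optimize import least_squares
S=np.array([-1,1,-1,1,-1,1,-1])
def fk(q,L):
    h,L1,e1,L2,e2,w,ew,j7=L; q=np.array(q)*S
    R=Ro.identity(); p=np.array([0,0,h])
    for i,ax in enumerate("zyzyzyz"):
        R=R*Ro.from_euler(ax,q[i])
        if i==2: p=p+R.apply([e1,0,L1])
        if i==4: p=p+R.apply([e2,0,L2])
        if i==5: p=p+R.apply([ew,0,w])
    R=R*Ro.from_euler("z",j7)
    return p,R.as_matrix()
E
python3 - <<'E'
from kin import *
from h import robot
s=robot.observe()
D=[([1.04184,.41192,-.0127,1.59704,.00558,1.13429,-.08223],[.27762,-.55937,.20814]),
([.543,.2806,-.0927,1.807,.0303,1.0546,-1.1338],[.4595,-.2864,.2004]),
([-.2711,.3432,-.5298,1.8618,.2052,.9903,-2.1997],[.4328,.3002,.1624]),
(s["qpos"],s["ee_pos"])]
r=lambda L:np.concatenate([fk(q,[*L,0])[0]-p for q,p in D])
f=least_squares(r,[.3,.35,.05,.35,-.05,.2,.05]); print(f.cost,f.x.round(4),f.fun.round(4))
M=fk(s["qpos"],[*f.x,0])[1].T@np.array(s["orientation"]); print(M.round(3))
j7=np.arctan2(M[1,0],M[0,0]); print(j7); L=[*f.x,j7]; np.save("L.npy",L)
print(fk(D[0][0],L)[1].round(3))
E
```

```text
0.0022774793096319973 [-0.0271  0.805  -0.0666  0.3198 -0.2487  0.6211  0.0371] [ 0.038   0.0277 -0.0024  0.0031  0.0437  0.002   0.0165  0.01   -0.0006
 -0.0014  0.0064  0.001 ]
[[-0. -1. -0.]
 [ 1. -0.  0.]
 [-0. -0.  1.]]
1.5707963267948968
[[ 0.896  0.445 -0.001]
 [ 0.445 -0.896  0.001]
 [-0.    -0.002 -1.   ]]
```

```bash
cat > kin.py <<'E'
import numpy as np
from scipy.spatial.transform import Rotation as Ro
from scipy.optimize import least_squares
S=np.array([-1,1,-1,1,-1,1,-1])
def fk(q,L):
    h,L1,L2,w,y1,y2,y3,bx,by=L; q=np.array(q)*S
    R=Ro.identity(); p=np.array([bx,by,h])
    for i,ax in enumerate("zyzyzyz"):
        R=R*Ro.from_euler(ax,q[i])
        if i==2: p=p+R.apply([0,y1,L1])
        if i==4: p=p+R.apply([0,y2,L2])
        if i==5: p=p+R.apply([0,y3,w])
    return p,(R*Ro.from_euler("z",np.pi/2)).as_matrix()
E
python3 - <<'E'
from kin import *
from h import robot
s=robot.observe()
D=[([1.04184,.41192,-.0127,1.59704,.00558,1.13429,-.08223],[.27762,-.55937,.20814]),
([.543,.2806,-.0927,1.807,.0303,1.0546,-1.1338],[.4595,-.2864,.2004]),
([-.2711,.3432,-.5298,1.8618,.2052,.9903,-2.1997],[.4328,.3002,.1624]),
(s["qpos"],s["ee_pos"])]
for reg in (1e-3,1e-2):
  x0=np.array([.3,.4,.4,.25,0,0,0,0,0])
  r=lambda L:np.concatenate([fk(q,L)[0]-p for q,p in D]+[reg*(L-x0)])
  f=least_squares(r,x0); print(f.cost,f.x.round(4),f.fun[:12].round(4))
np.save("L.npy",f.x)
E
```

```text
1.1819768256992221e-05 [ 0.2737  0.5257  0.4498  0.3541 -0.0457  0.0026  0.0025 -0.0026 -0.0083] [ 0.0013  0.0003  0.0022 -0.001  -0.0004  0.0015 -0.0001  0.0018 -0.0021
 -0.0002 -0.0017 -0.0017]
1.3397333272638523e-05 [ 0.2737  0.5253  0.4499  0.3536 -0.0453  0.0023  0.0023 -0.0026 -0.0083] [ 0.0013  0.0003  0.0022 -0.001  -0.0004  0.0015 -0.0001  0.0018 -0.002
 -0.0002 -0.0017 -0.0017]
```

```bash
cat >> kin.py <<'E'
L=np.load("L.npy")
LO=np.array([-2.95,-.29,-1.47,.14,-1.03,.13,-2.86])+.04; HI=np.array([2.95,1.99,1.44,2.54,4.17,1.85,2.86])-.04
def ik(p,R,q0):
    def r(q):
        P,Q=fk(q,L); return np.r_[(P-p)*5,Ro.from_matrix(Q.T@R).as_rotvec(),.003*(q-q0)]
    f=least_squares(r,np.clip(q0,LO+1e-3,HI-1e-3),bounds=(LO,HI)); e=f.fun[:6]
    return f.x,np.linalg.norm(e[:3])/5,np.linalg.norm(e[3:])
E
python3 - <<'E'
from kin import *
from h import Rt
np.set_printoptions(precision=2,suppress=True)
qa=np.array([-.27,.34,-.53,1.86,.2,.99,-2.2]); qd=np.array([.543,.28,-.09,1.8,.03,1.05,-1.13]); q0=np.array([-.0,.3,-.1,1.8,.03,1.05,-1.6])
for name,xy,yaw,z,q in [("shal",(.466,.324),.279,.01,qa),("mid.46",(.46,-.02),0,.03,q0),("mid.55",(.55,-.02),0,.03,q0),("mid.40",(.40,-.02),0,.03,q0),("deep",(.482,-.29),.016,.05,qd),("deepflip",(.482,-.29),.016+np.pi,.05,qd+[0,0,0,0,0,0,3.0]),("shalflip",(.466,.324),.279+np.pi,.01,qa+[0,0,0,0,0,0,3.0])]:
    for sgn in(-1,1):
        out=[];qq=q
        for a in range(0,95,15):
            R=Rt(yaw,sgn*np.radians(a)); p=np.r_[xy,z]+.035*R[:,2]
            x,ep,er=ik(p,R,qq); out.append(f"{sgn*a}:{1e3*ep:.0f}mm/{np.degrees(er):.0f}d"); 
            if ep<.003 and er<.02: qq=x; 
        print(name,out,qq)
E
```

```text
shal ['0:0mm/0d', '-15:0mm/0d', '-30:0mm/0d', '-45:0mm/0d', '-60:5mm/3d', '-75:22mm/15d', '-90:39mm/26d'] [-0.32  1.08 -0.48  1.25  0.11  1.61 -2.05]
shal ['0:0mm/0d', '15:0mm/0d', '30:8mm/8d', '45:20mm/19d', '60:27mm/25d', '75:26mm/24d', '90:29mm/25d'] [-0.67  0.57 -0.1   2.07  0.59  0.31 -2.6 ]
mid.46 ['0:0mm/0d', '-15:0mm/0d', '-30:0mm/0d', '-45:0mm/0d', '-60:0mm/0d', '-75:14mm/8d', '-90:35mm/21d'] [-0.    1.04 -0.06  1.42 -0.    1.73 -1.63]
mid.46 ['0:0mm/0d', '15:0mm/0d', '30:13mm/10d', '45:26mm/19d', '60:49mm/21d', '75:41mm/18d', '90:33mm/19d'] [ 0.09  0.41 -0.2   2.34  0.64  0.17 -2.28]
mid.55 ['0:0mm/0d', '-15:0mm/0d', '-30:0mm/0d', '-45:0mm/0d', '-60:7mm/5d', '-75:26mm/17d', '-90:47mm/30d'] [-0.01  1.   -0.06  1.3   0.01  1.62 -1.63]
mid.55 ['0:0mm/0d', '15:0mm/0d', '30:8mm/7d', '45:21mm/19d', '60:31mm/7d', '75:24mm/6d', '90:16mm/12d'] [-0.06  0.5  -0.01  2.14  0.08  0.24 -1.71]
mid.40 ['0:0mm/0d', '-15:0mm/0d', '-30:0mm/0d', '-45:0mm/0d', '-60:0mm/0d', '-75:4mm/2d', '-90:26mm/14d'] [-0.    0.97 -0.06  1.6  -0.01  1.62 -1.63]
mid.40 ['0:0mm/0d', '15:0mm/0d', '30:17mm/12d', '
[... 289 characters left out ...]
mm/3d', '45:12mm/11d', '60:17mm/16d', '75:16mm/15d', '90:9mm/9d'] [ 0.74  0.49 -0.26  2.08 -0.03  0.35 -1.01]
deepflip ['0:0mm/0d', '-15:0mm/0d', '-30:4mm/4d', '-45:14mm/13d', '-60:0mm/0d', '-75:0mm/0d', '-90:0mm/0d'] [ 2.16  1.95 -1.24  2.32  3.47  0.21  0.17]
deepflip ['0:0mm/0d', '15:0mm/0d', '30:0mm/0d', '45:0mm/0d', '60:0mm/0d', '75:15mm/10d', '90:28mm/18d'] [0.11 1.16 0.38 1.18 0.06 1.81 2.02]
shalflip ['0:0mm/0d', '-15:0mm/0d', '-30:0mm/0d', '-45:0mm/0d', '-60:0mm/0d', '-75:0mm/0d', '-90:0mm/0d'] [-1.24  1.34  0.08  2.32  2.16  1.81 -2.04]
shalflip ['0:0mm/0d', '15:0mm/0d', '30:0mm/0d', '45:0mm/0d', '60:5mm/3d', '75:22mm/15d', '90:39mm/26d'] [-0.3   1.09 -0.51  1.25  0.13  1.62  1.07]
```

```bash
cat > reach.py <<'E'
from kin import *
from h import Rt
def reach(xy,z,yaw,q0,step=7.5):
    """largest tilt (deg) toward tool x, tracked from tool-down"""
    R=Rt(yaw); q,ep,er=ik(np.r_[xy,z]+.035*R[:,2],R,q0)
    if ep>.003 or er>.03: return None,q
    a=0
    while a<97:
        R=Rt(yaw,np.radians(a+step)); x,ep,er=ik(np.r_[xy,z]+.035*R[:,2],R,q)
        if ep>.003 or er>.03: break
        q=x;a+=step
    return a,q
E
timeout 500 python3 - <<'E'
from reach import *
np.set_printoptions(precision=2,suppress=True)
for name,xy,z in [("shal",(.466,.324),.01),("mid",(.46,-.02),.03),("deep",(.482,-.29),.05)]:
    az=np.arctan2(xy[1],xy[0]); out=[]
    for d in range(0,360,30):
        yaw=az+np.radians(d); best=None
        dd=(d-90+180)%360-180   # j7 ~ -dd? at start rel yaw 90 -> j7~0
        for j7 in (np.radians(dd),):
            q0=np.array([-az,.3,0.,1.85,.0,1.0,np.clip(j7,-2.8,2.8)])
            a,q=reach(xy,z,yaw,q0); 
            out.append((d,a))
    print(name,np.degrees(az).round(),out)
E
```

```text
shal 35.0 [(0, 22.5), (30, 22.5), (60, 97.5), (90, 97.5), (120, 97.5), (150, 60.0), (180, 52.5), (210, 60.0), (240, 90.0), (270, 45.0), (300, 75.0), (330, 22.5)]
mid -2.0 [(0, 15.0), (30, 15.0), (60, 97.5), (90, 97.5), (120, 97.5), (150, 75.0), (180, 60.0), (210, 75.0), (240, 97.5), (270, 52.5), (300, 75.0), (330, 15.0)]
deep -31.0 [(0, 22.5), (30, 22.5), (60, 97.5), (90, 97.5), (120, 97.5), (150, 60.0), (180, 52.5), (210, 60.0), (240, 97.5), (270, 45.0), (300, 75.0), (330, 22.5)]
```

Radial tilts are limited to about -55°..+20°, but sideways tilts reach well past 60° both ways. So I track a full plan with IK: grasp at -40°, stand the block at mid-table along direction u, regrasp at -50°, place at +40°. I compare the options for u.

```bash
cat > path.py <<'E'
from kin import *
from h import Rt
TIP=.028
def tcp(ref,uyaw,beta,P,th,flip=0):
    """ref: block centre (mid thickness), u horizontal dir, beta block turn, P=(a,t) tip in block (t from plain face), th tool tilt (rad)"""
    u=np.array([np.cos(uyaw),np.sin(uyaw),0]); k=np.array([0,0,1.])
    A=np.cos(beta)*u+np.sin(beta)*k; T=-np.sin(beta)*u+np.cos(beta)*k
    p=np.array(ref)+P[0]*A+(P[1]-.009)*T
    R=Rt(uyaw+np.pi,-th) if flip else Rt(uyaw,th)
    return p+TIP*R[:,2],R
def track(W,q,n=12):
    """W list of (pos,yaw,tilt) for Rt; interpolate yaw,tilt,pos; return worst errors"""
    out=[]
    for (p0,y0,t0),(p1,y1,t1) in zip(W[:-1],W[1:]):
        we=0;wr=0;jm=0
        for s in np.linspace(0,1,n+1)[1:]:
            x,ep,er=ik((1-s)*p0+s*p1,Rt((1-s)*y0+s*y1,(1-s)*t0+s*t1),q)
            jm=max(jm,np.abs(x-q).max()); q=x; we=max(we,ep);wr=max(wr,er)
        out.append((round(we*1e3),round(np.degrees(wr)),round(jm,2)))
    return out,q
E
cat > opt.py <<'E'
from path import *
from h import robot
np.set_printoptions(precision=2,suppress=True)
D=np.radians; up=np.array([0,0,1.])
q=np.array(robot.observe()["qpos"]); C0=np.array([.4659,.3243,.009]); y0=.279
P1=(-.004,.0095); P2=(-.003,.009); F=np.array([.482,-.29,.049]); t1=D(-40)
S=np.array([.46,-.02,.046])
def step(y,th): return th
for us,fin in [(60,180.9),(120,180.9),(-120,-179.1),(-60,-179.1),(90,180.9)]:
  for tA,tB in [(50,-50),(50,-40),(50,-60)]:
    us_=D(us); 
    g1=tcp(C0,y0,0,P1,D(tA-90))[0]; s1=tcp(S,us_,np.pi/2,P1,D(tA))[0]
    W=[(g1,y0,D(tA-90)),(g1+.18*up,y0,D(tA-90)),((g1+s1)/2+.18*up,y0+(us_-y0)/2,D(5)),(s1+.15*up,us_,D(tA)),(s1,us_,D(tA))]
    r1,q1=track(W,q)
    zt=Rt(us_,D(tA))[:,2]; b1=s1-.1*zt
    for flip in (0,1):
        pg,_=tcp(S,us_,np.pi/2,P2,D(tB),flip); o=Rt(us_,D(tB))[:,2]; b2=pg-.1*o
        mid=S+.15*up+TIP*0
        yy=us_ if not flip else us_+np.pi*(-1 if us>0 else 1); sg=-1 if flip else 1
        if flip: W2=[(s1,us_,D(tA)),(b1,us_,D(tA)),(mid+.05*up,us_,0),(mid+.05*up,yy,0),(b2+.05*up,yy,sg*D(tB)),(b2,yy,sg*D(tB)),(pg,yy,sg*D(tB))]
        else: W2=[(s1,us_,D(tA)),(b1,us_,D(tA)),(mid+.05*up,us_,0),(b2+.05*up,yy,D(tB)),(b2,yy,D(tB)),(pg,yy,D(tB))]
        r2,q2=track(W2,q1)
        fy=D(fin); tF=D(tB+90); f,_=tcp(F,fy,np.pi,P2,tF,flip); fyy=fy+(yy-us_)
        W3=[(pg,yy,sg*D(tB)),(pg+.15*up,yy,sg*D(tB)),((pg+f)/2+.16*up,(yy+fyy)/2,sg*(D(tB)+tF)/2),(f+.12*up,fyy,sg*tF),(f,fyy,sg*tF)]
        r3,q3=track(W3,q2)
        bad=[sum(a>3 or b>2 for a,b,_ in r) for r in (r1,r2,r3)]
        print(us,tA,tB,"flip",flip,bad,[max(x[2] for x in r) for r in(r1,r2,r3)],q3)
E
timeout 560 python3 opt.py
```

```text
60 50 -50 flip 0 [0, 0, 0] [np.float64(0.49), np.float64(0.15), np.float64(0.22)] [ 0.66  0.95 -0.57  1.41  0.55  1.65  1.54]
60 50 -50 flip 1 [0, 4, 2] [np.float64(0.49), np.float64(1.27), np.float64(0.17)] [-0.    1.01  0.59  1.41 -0.17  1.47 -0.98]
60 50 -40 flip 0 [0, 0, 0] [np.float64(0.49), np.float64(0.15), np.float64(0.36)] [0.15 1.04 0.3  1.29 0.07 1.65 1.98]
60 50 -40 flip 1 [0, 4, 2] [np.float64(0.49), np.float64(1.27), np.float64(0.15)] [ 0.01  1.11  0.58  1.29 -0.11  1.64 -1.  ]
60 50 -60 flip 0 [0, 0, 0] [np.float64(0.49), np.float64(0.2), np.float64(0.25)] [ 0.5   0.8  -0.23  1.53  0.33  1.35  1.72]
60 50 -60 flip 1 [0, 4, 2] [np.float64(0.49), np.float64(1.27), np.float64(0.19)] [-0.01  0.9   0.59  1.54 -0.21  1.28 -0.95]
120 50 -50 flip 0 [0, 0, 0] [np.float64(0.36), np.float64(0.15), np.float64(0.25)] [ 0.39  0.9  -0.1   1.41  0.28  1.52  1.77]
120 50 -50 flip 1 [0, 1, 2] [np.float64(0.36), np.float64(0.65), np.float64(0.22)] [-0.01  1.01  0.6   1.41 -0.18  1.47 -0.97]
120 50 -40 flip 0 [0, 0, 0] [np.float64(0.36), np.float64(0.12), np.float64(0.36)] [0.15 1.04 0.3 
[... 1974 characters left out ...]
36), np.float64(0.11), np.float64(0.23)] [ 0.36  0.9  -0.06  1.41  0.25  1.52  1.79]
90 50 -50 flip 1 [0, 3, 2] [np.float64(0.36), np.float64(0.66), np.float64(0.17)] [-0.01  1.01  0.6   1.41 -0.17  1.47 -0.97]
90 50 -40 flip 0 [0, 0, 0] [np.float64(0.36), np.float64(0.11), np.float64(0.33)] [0.15 1.04 0.3  1.29 0.07 1.65 1.98]
90 50 -40 flip 1 [0, 3, 2] [np.float64(0.36), np.float64(0.66), np.float64(0.15)] [ 0.01  1.11  0.59  1.29 -0.12  1.64 -0.99]
90 50 -60 flip 0 [0, 0, 0] [np.float64(0.36), np.float64(0.13), np.float64(0.25)] [0.35 0.8  0.   1.53 0.19 1.31 1.84]
90 50 -60 flip 1 [0, 3, 2] [np.float64(0.36), np.float64(0.66), np.float64(0.21)] [-0.01  0.91  0.59  1.54 -0.21  1.28 -0.95]
```

```bash
cat > pl.py <<'E'
from path import *
from h import robot,plan
D=np.radians; up=np.array([0,0,1.])
C0=np.array([.4659,.3243,.009]); y0=.279; P1=(-.004,.0095); P2=(-.003,.009); S=np.array([.46,-.03,.046]); F=np.array([.482,-.29,.049])
US=D(90); tA=D(50); tB=D(-50); tF=D(40); FY=D(180.9)
g1=tcp(C0,y0,0,P1,D(-40))[0]; s1=tcp(S,US,np.pi/2,P1,tA)[0]
E
python3 - <<'E'
from pl import *
R=Rt(y0,D(-40)); print(g1); plan(g1-.05*R[:,2],R); plan(g1,R)
s=robot.observe(); W=[(np.array(s["ee_pos"]),y0,D(-43)),(g1-.05*R[:,2],y0,D(-40)),(g1,y0,D(-40))]
o,q=track(W,np.array(s["qpos"])); print(o,q.round(2),fk(s["qpos"],L)[0]-s["ee_pos"])
E
```

```text
[ 0.44475258  0.31824186 -0.01194924]
slide [-0.0001, 0.0005, 0.0849] dr [-0.012, 0.091, -0.001]
slide [0.0044, 0.0011, 0.1473] dr [-0.012, 0.091, -0.001]
[(0, 0, np.float64(0.04)), (0, 0, np.float64(0.01))] [-0.5   0.99 -0.14  1.33 -0.1   1.5  -1.87] [-0.00021869 -0.00174167 -0.00167129]
```

>>> servo_tool(
  hand=78,
  rows=[
    {"slide": [0,0,0.01],"dr": [0,0.09,0]},
    {"slide": [0,0,0.03],"dr": [0,0.09,0]},
    {"slide": [0,0,0.05],"dr": [0,0.09,0]},
    {"slide": [0,0,0.065],"dr": [0,0.09,0]},
    {"slide": [0,0,0.08],"dr": [0,0.09,0]},
    {"slide": [0,0,0.085],"dr": [0,0.09,0]},
    {"slide": [0,0,0.085],"dr": [0,0.09,0]},
    {"slide": [0,0,0.085],"dr": [0,0.09,0]},
  ],
)

```text
clock: 23.7
ee_pos: [0.4763, 0.3281, 0.0281]
orientation: [[0.737, 0.268, -0.62], [0.212, -0.963, -0.165], [-0.642, -0.01, -0.767]]
wrist_force: [-0.4, 0.1, 0.3]
grip_width: 0.078
grip_force: 0.0
```

```bash
python3 - <<'E'
from pl import *
from h import *
c=shoot("wrist"); R=Rt(y0,D(-40)); s=robot.observe(); print(s["ee_pos"],s["clock"],np.round(s["qpos"],2)); plan(g1,R)
m=white(c,[.466,.324,.009]); print(m.sum(),fit("shallow_half",[(c,m)],[.466,.324,0,.279],fixz=0))
E
```

```text
Traceback (most recent call last):
TypeError: 'numpy.ndarray' object is not callable
```

```bash
python3 - <<'E'
import h
from pl import *
c=h.shoot("wrist"); R=Rt(y0,D(-40)); s=robot.observe(); print(s["ee_pos"],s["clock"],np.round(s["qpos"],2)); plan(g1,R)
m=h.white(c,[.466,.324,.009]); print(m.sum(),h.fit("shallow_half",[(c,m)],[.466,.324,0,.279],fixz=0))
E
```

```text
[0.47617881 0.3281403  0.02775656] 23.8 [-0.48  0.98 -0.16  1.22 -0.09  1.6  -1.88]
slide [0.0003, 0.0019, 0.0645] dr [-0.016, -0.001, 0.001]
8628 (array([0.46580431, 0.32459463, 0.        , 0.27364333]), np.float64(0.3742303492512056), [np.float64(0.37)])
```

>>> servo_tool(
  rows=[
    {"slide": [0,0.002,0.015],"dr": [-0.015,0,0]},
    {"slide": [0,0.002,0.03],"dr": [-0.015,0,0]},
    {"slide": [0,0.002,0.045],"dr": [-0.015,0,0]},
    {"slide": [0,0.002,0.055],"dr": [-0.015,0,0]},
    {"slide": [0,0.002,0.061],"dr": [-0.015,0,0]},
    {"slide": [0,0.002,0.0645],"dr": [-0.015,0,0]},
    {"slide": [0,0.002,0.0645],"dr": [-0.015,0,0]},
    {"slide": [0,0.002,0.0645],"dr": [-0.015,0,0]},
  ],
)

```text
clock: 24.6
ee_pos: [0.4441, 0.3179, -0.0123]
orientation: [[0.736, 0.276, -0.618], [0.211, -0.961, -0.177], [-0.643, -0.001, -0.766]]
wrist_force: [-0.6, -0.6, -0.7]
grip_width: 0.078
grip_force: 0.0
```

>>> servo_tool(
  hand=50,
  rows=[
    {"slide": [0,0,0],"dr": [0,0,0]},
    {"slide": [0,0,0],"dr": [0,0,0]},
    {"slide": [0,0,0],"dr": [0,0,0]},
    {"slide": [0,0,0],"dr": [0,0,0]},
    {"slide": [0,0,0],"dr": [0,0,0]},
    {"slide": [0,0,0],"dr": [0,0,0]},
    {"slide": [0,0,0],"dr": [0,0,0]},
    {"slide": [0,0,0],"dr": [0,0,0]},
  ],
)

```text
clock: 25.4
ee_pos: [0.4447, 0.3181, -0.0119]
orientation: [[0.737, 0.275, -0.617], [0.212, -0.961, -0.176], [-0.642, -0.001, -0.767]]
wrist_force: [3.8, 1.1, 5.2]
grip_width: 0.0608
grip_force: 65.8
```

```bash
python3 - <<'E'
from pl import *
s=robot.observe(); print(s["ee_pos"],s["wrist_force"],s["grip_width"],s["clock"])
# track options of transport
p=np.array(s["ee_pos"]); s1x=s1
W=[(p,y0,D(-40)),(p+.16*up,y0,D(-40)),(p+.2*up-[0,.1,0],y0+.3,D(0)),((p+s1)/2+.19*up,y0+(US-y0)*.66,D(25)),(s1+.12*up,US,tA),(s1,US,tA)]
o,q=track(W,np.array(s["qpos"])); print(o,q.round(2))
for w in W[1:]: print(w[0].round(3),round(w[1],3),np.degrees(w[2]).round())
R=Rt(y0,D(-40)); plan(p+.16*up,R)
E
```

```text
[ 0.44465695  0.31807153 -0.011856  ] [3.81891021 1.14988484 5.19908669] 0.06081960900356976 25.4
[(0, 0, np.float64(0.02)), (0, 0, np.float64(0.06)), (0, 0, np.float64(0.15)), (0, 0, np.float64(0.17)), (0, 0, np.float64(0.02))] [ 0.52  0.73 -0.09  2.   -0.84  1.06  1.12]
[0.445 0.318 0.148] 0.279 -40.0
[0.445 0.218 0.188] 0.579 0.0
[0.452 0.155 0.196] 1.132 25.0
[ 0.46  -0.009  0.144] 1.571 50.0
[ 0.46  -0.009  0.024] 1.571 50.0
slide [-0.1284, -0.0002, -0.1534] dr [-0.001, -0.001, 0.001]
```

>>> servo_tool(
  rows=[
    {"slide": [-0.013,0,-0.015],"dr": [0,0,0]},
    {"slide": [-0.04,0,-0.048],"dr": [0,0,0]},
    {"slide": [-0.08,0,-0.096],"dr": [0,0,0]},
    {"slide": [-0.12,0,-0.143],"dr": [0,0,0]},
    {"slide": [-0.1284,-0.03,-0.1534],"dr": [0,0.2,0]},
    {"slide": [-0.1284,-0.06,-0.165],"dr": [0,0.38,0]},
    {"slide": [-0.1284,-0.09,-0.18],"dr": [0,0.56,0]},
    {"slide": [-0.1284,-0.09,-0.18],"dr": [0,0.75,0]},
  ],
)

```text
clock: 26.2
ee_pos: [0.4364, 0.3957, 0.1668]
orientation: [[0.955, 0.28, -0.099], [0.279, -0.96, -0.022], [-0.101, -0.006, -0.995]]
wrist_force: [-0.1, -0.3, -1.0]
grip_width: 0.0604
grip_force: 65.1
```

```bash
python3 - <<'E'
from pl import *
s=robot.observe(); print(s["ee_pos"],s["grip_width"],s["qpos"])
print(np.round(s["orientation"],3))
plan([.445,.218,.188],Rt(.75,0)); plan([.452,.155,.196],Rt(1.0,D(10)))
E
```

```text
[0.43642995 0.39574639 0.1668328 ] 0.060357130267551455 [-0.65910433  0.45295637 -0.17319961  1.64494313  0.02085323  1.13371437
 -2.1148338 ]
[[ 0.955  0.28  -0.099]
 [ 0.279 -0.96  -0.022]
 [-0.101 -0.006 -0.995]]
slide [-0.0544, 0.2161, -0.0224] dr [-0.038, 0.125, -0.593]
slide [-0.069, 0.2941, -0.0314] dr [0.026, 0.333, -0.915]
```

>>> servo_tool(
  rows=[
    {"slide": [-0.01,0.05,-0.015],"dr": [0,0.05,-0.12]},
    {"slide": [-0.025,0.1,-0.03],"dr": [0,0.1,-0.25]},
    {"slide": [-0.04,0.15,-0.0314],"dr": [0.01,0.15,-0.4]},
    {"slide": [-0.05,0.2,-0.0314],"dr": [0.02,0.2,-0.55]},
    {"slide": [-0.069,0.25,-0.0314],"dr": [0.026,0.26,-0.7]},
    {"slide": [-0.069,0.294,-0.0314],"dr": [0.026,0.333,-0.85]},
    {"slide": [-0.069,0.294,-0.0314],"dr": [0.026,0.333,-0.915]},
    {"slide": [-0.069,0.294,-0.0314],"dr": [0.026,0.333,-0.915]},
  ],
)

```text
clock: 27.0
ee_pos: [0.4516, 0.148, 0.1953]
orientation: [[0.539, 0.838, 0.088], [0.826, -0.546, 0.137], [0.163, -0.001, -0.987]]
wrist_force: [-0.5, -0.1, -0.9]
grip_width: 0.0602
grip_force: 65.3
```

```bash
python3 - <<'E'
from pl import *
np.set_printoptions(precision=3,suppress=True)
s=robot.observe(); print(s["ee_pos"],s["grip_width"],s["qpos"]); print(s1)
plan((s1+s["ee_pos"])/2+.11*up,Rt(1.3,D(30))); plan(s1+.12*up,Rt(US,tA))
print(track([(np.array(s["ee_pos"]),1.0,D(10)),(s1+.12*up,US,tA),(s1,US,tA)],s["qpos"]))
E
```

```text
[0.452 0.148 0.195] 0.06016658381574245 [-0.162  0.106 -0.191  2.055 -0.104  0.854 -0.865]
[ 0.46  -0.009  0.024]
slide [-0.0733, 0.0579, -0.0431] dr [0.131, 0.454, -0.37]
slide [-0.167, 0.116, 0.0372] dr [0.371, 0.876, -0.653]
([(0, 0, np.float64(0.21)), (0, 0, np.float64(0.02))], array([ 0.568,  0.735, -0.15 ,  1.996, -0.805,  1.034,  1.082]))
```

>>> servo_tool(
  rows=[
    {"slide": [-0.03,0.02,-0.01],"dr": [0.05,0.13,-0.1]},
    {"slide": [-0.06,0.04,-0.01],"dr": [0.1,0.26,-0.2]},
    {"slide": [-0.09,0.06,0],"dr": [0.16,0.39,-0.3]},
    {"slide": [-0.12,0.08,0.01],"dr": [0.22,0.52,-0.4]},
    {"slide": [-0.15,0.1,0.02],"dr": [0.28,0.65,-0.5]},
    {"slide": [-0.167,0.116,0.037],"dr": [0.33,0.78,-0.58]},
    {"slide": [-0.167,0.116,0.037],"dr": [0.371,0.876,-0.653]},
    {"slide": [-0.167,0.116,0.037],"dr": [0.371,0.876,-0.653]},
  ],
)

```text
clock: 27.8
ee_pos: [0.4616, -0.0076, 0.1434]
orientation: [[0.063, 0.998, 0.023], [0.703, -0.061, 0.709], [0.709, -0.029, -0.705]]
wrist_force: [-0.3, 1.0, -1.3]
grip_width: 0.0603
grip_force: 65.3
```

```bash
python3 - <<'E'
from pl import *
np.set_printoptions(precision=3,suppress=True)
s=robot.observe(); print(s["ee_pos"],s["qpos"]); print(np.round(s["orientation"],3)); 
plan(s1+.12*up,Rt(US,tA));plan(s1+.02*up,Rt(US,tA))
print(track([(np.array(s["ee_pos"]),US,tA),(s1,US,tA)],s["qpos"]))
E
```

```text
[ 0.462 -0.008  0.143] [ 0.51   0.475 -0.078  1.988 -0.746  1.172  0.838]
[[ 0.063  0.998  0.023]
 [ 0.703 -0.061  0.709]
 [ 0.709 -0.029 -0.705]]
slide [-0.0009, -0.0019, -0.0019] dr [0.033, 0.107, -0.079]
slide [-0.0894, 0.0017, 0.0863] dr [0.033, 0.107, -0.079]
([(0, 0, np.float64(0.1))], array([ 0.554,  0.734, -0.132,  1.996, -0.816,  1.041,  1.092]))
```

>>> servo_tool(
  rows=[
    {"slide": [0,0,0],"dr": [0.033,0.107,-0.079]},
    {"slide": [-0.02,0,0.02],"dr": [0.033,0.107,-0.079]},
    {"slide": [-0.045,0,0.043],"dr": [0.033,0.107,-0.079]},
    {"slide": [-0.07,0.001,0.065],"dr": [0.033,0.107,-0.079]},
    {"slide": [-0.08,0.001,0.078],"dr": [0.033,0.107,-0.079]},
    {"slide": [-0.0894,0.0017,0.0863],"dr": [0.033,0.107,-0.079]},
    {"slide": [-0.0894,0.0017,0.0863],"dr": [0.033,0.107,-0.079]},
    {"slide": [-0.0894,0.0017,0.0863],"dr": [0.033,0.107,-0.079]},
  ],
)

```text
clock: 28.6
ee_pos: [0.4598, -0.0082, 0.045]
orientation: [[0.0, 1.0, -0.0], [0.646, 0.0, 0.763], [0.763, -0.001, -0.646]]
wrist_force: [-0.2, -0.3, -1.7]
grip_width: 0.0604
grip_force: 65.4
```

```bash
cat >> h.py <<'E'
def bfit(dim,views,C0,R0,Rfree=True):
    """free 6-dof silhouette fit of a box: centre C0, axes R0"""
    S=[]
    for c,m in views:
        v,u=np.nonzero(m); S.append((c,(np.c_[u,v].astype(float)@D.T).max(0)+.45))
    l=np.array([[a,b,e] for a in(-.5,.5) for b in(-.5,.5) for e in(-.5,.5)])*dim
    pts=lambda x:l@(cv2.Rodrigues(x[3:]*1.)[0]@R0).T+np.array(C0)+x[:3]
    r=lambda x:np.concatenate([(proj(pts(x),c)@D.T).max(0)-s for c,s in S]+[x[:3]*10,x[3:]*2])
    f=least_squares(r,np.zeros(6),x_scale=[.01]*3+[.1]*3,loss="soft_l1")
    return f.x[:3]+C0,f.x[3:],[np.abs(f.fun[i*48:i*48+48]).mean().round(2) for i in range(len(S))]
E
python3 - <<'E'
import h
from pl import *
np.set_printoptions(precision=4,suppress=True)
for i in range(3): c=h.shoot("wrist")
t=h.shoot("scene")
s=robot.observe(); print(s["ee_pos"],s["qpos"],s["clock"]); plan(s1+.001*up,Rt(US,tA))
exp=np.array(s["ee_pos"])-s1+S; print("expected centre",exp)
u=np.array([0,1,0]);A=up;T=-u; R0=np.c_[A,np.cross(T,A),T]
V=[]
for cc in (c,t):
    try: V.append((cc,h.white(cc,exp)))
    except Exception as e: print(e)
print([m.sum() for _,m in V]); print(h.bfit((.092,.062,.018),V,exp,R0))
cv2=h.cv2; a=cv2.resize(c["image"],(400,300)); uu,v=h.proj(exp,t)[0].astype(int)
b=cv2.resize(t["image"][v-45:v+30,uu-50:uu+50],(400,300),interpolation=cv2.INTER_CUBIC)
cv2.imwrite("pics/st1.png",np.hstack([a,b])[:,:,::-1])
E
```

```text
[ 0.4598 -0.0086  0.045 ] [ 0.562   0.7023 -0.1088  1.9793 -0.791   1.0898  1.071 ] 28.8
slide [-0.0194, 0.0002, 0.0158] dr [0.001, 0.006, 0.0]
expected centre [ 0.4598 -0.0296  0.067 ]
[np.int64(15093), np.int64(891)]
(array([ 0.4694, -0.0369,  0.0775]), array([ 0.135 , -0.2794,  0.0882]), [np.float64(4.65), np.float64(92.8)])
```

View pics/st1.png

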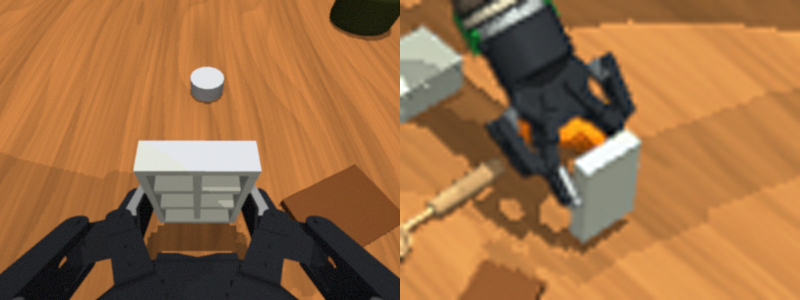

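The block is held upright with its pockets toward -y (left half, centre (197,180)). I lower it to touch the table.

>>> servo_tool(
  rows=[
    {"slide": [-0.006,0,0.005],"dr": [0,0.006,0]},
    {"slide": [-0.012,0,0.01],"dr": [0,0.006,0]},
    {"slide": [-0.016,0,0.0132],"dr": [0,0.006,0]},
    {"slide": [-0.018,0,0.015],"dr": [0,0.006,0]},
    {"slide": [-0.0194,0,0.016],"dr": [0,0.006,0]},
    {"slide": [-0.0205,0,0.017],"dr": [0,0.006,0]},
    {"slide": [-0.0205,0,0.017],"dr": [0,0.006,0]},
    {"slide": [-0.0205,0,0.017],"dr": [0,0.006,0]},
  ],
)

```text
clock: 29.6
ee_pos: [0.459, -0.0083, 0.0248]
orientation: [[0.0, 1.0, -0.001], [0.64, 0.0, 0.768], [0.768, -0.001, -0.64]]
wrist_force: [-5.0, -5.2, 14.2]
grip_width: 0.0602
grip_force: 66.7
```

>>> servo_tool(
  hand=78,
  rows=[
    {"slide": [0.0007,0,-0.0006],"dr": [0,0,0]},
    {"slide": [0.0007,0,-0.0006],"dr": [0,0,0]},
    {"slide": [0.0007,0,-0.0006],"dr": [0,0,0]},
    {"slide": [0.0007,0,-0.0006],"dr": [0,0,0]},
    {"slide": [0,0,-0.02],"dr": [0,0,0]},
    {"slide": [0,0,-0.06],"dr": [0,0,0]},
    {"slide": [0,0,-0.11],"dr": [0,0,0]},
    {"slide": [0,0,-0.15],"dr": [0,0,0]},
  ],
)

```text
clock: 30.4
ee_pos: [0.4593, -0.1022, 0.101]
orientation: [[0.001, 1.0, -0.0], [0.643, -0.001, 0.766], [0.766, -0.001, -0.643]]
wrist_force: [0.7, 0.5, 0.4]
grip_width: 0.0782
grip_force: 0.0
```

```bash
python3 - <<'E'
import h
from pl import *
np.set_printoptions(precision=4,suppress=True)
c=h.shoot("wrist");c=h.shoot("wrist");c=h.shoot("wrist"); t=h.shoot("scene"); tp=h.shoot("top")
s=robot.observe(); print(s["ee_pos"],s["grip_width"],s["clock"])
u=np.array([0,1,0]);A=up;T=-u; R0=np.c_[A,np.cross(T,A),T]
V=[(c,h.white(c,S)),(t,h.white(t,S))]
print([m.sum() for _,m in V])
print(h.bfit((.092,.062,.018),V[:1],S,R0)); print(h.bfit((.092,.062,.018),V,S,R0))
h.cv2.imwrite("pics/st2.png",c["image"][:,:,::-1])
mid=S+np.array([0,0,.2])
plan(mid,Rt(US,0)); plan(mid+[0,-.06,0],Rt(US,D(8)))
E
```

```text
[ 0.4591 -0.0998  0.0997] 0.0781552092530583 30.65
[np.int64(5078), np.int64(938)]
(array([ 0.4596, -0.0282,  0.0456]), array([0.0048, 0.0026, 0.0056]), [np.float64(0.15)])
(array([ 0.4587, -0.0669,  0.0946]), array([ 0.3112, -0.0334,  0.0232]), [np.float64(6.86), np.float64(65.26)])
slide [0.1962, 0.0009, -0.0505] dr [-0.002, -1.113, -0.0]
slide [0.1481, 0.0009, -0.108] dr [-0.002, -0.935, -0.001]
```

>>> servo_tool(
  rows=[
    {"slide": [0.04,0,-0.04],"dr": [0,-0.08,0]},
    {"slide": [0.08,0,-0.075],"dr": [0,-0.2,0]},
    {"slide": [0.12,0,-0.108],"dr": [0,-0.35,0]},
    {"slide": [0.1481,0.001,-0.108],"dr": [0,-0.5,0]},
    {"slide": [0.1481,0.001,-0.108],"dr": [0,-0.65,0]},
    {"slide": [0.1481,0.001,-0.108],"dr": [0,-0.8,0]},
    {"slide": [0.1481,0.001,-0.108],"dr": [0,-0.935,0]},
    {"slide": [0.1481,0.001,-0.108],"dr": [0,-0.935,0]},
  ],
)

```text
clock: 31.45
ee_pos: [0.4602, -0.0859, 0.2464]
orientation: [[-0.009, 1.0, -0.001], [0.99, 0.009, 0.137], [0.137, -0.0, -0.991]]
wrist_force: [0.6, 0.4, 0.2]
grip_width: 0.0781
grip_force: 0.0
```

```bash
sed -i 's/S=np.array(\[.46,-.03,.046\])/S=np.array([.4596,-.0282,.046])/' pl.py; cat >> pl.py <<'E'
US=US+.0056
g2=tcp(S,US,np.pi/2,P2,tB)[0]; z2=Rt(US,tB)[:,2]; b2=g2-.11*z2
E
python3 - <<'E'
from pl import *
np.set_printoptions(precision=3,suppress=True)
s=robot.observe(); print(s["ee_pos"],s["qpos"],g2,b2)
W=[(np.array(s["ee_pos"]),US,D(8)),(b2+.08*up,US,D(-36)),(b2+.03*up,US,tB),(b2,US,tB),(g2,US,tB)]; print(track(W,s["qpos"]))
plan(b2+.08*up,Rt(US,D(-36)))
E
```

```text
[ 0.46  -0.086  0.246] [ 0.219  0.135 -0.034  1.886 -0.143  1.151  0.255] [ 0.46  -0.05   0.025] [0.459 0.035 0.096]
([(0, 0, np.float64(0.11)), (0, 0, np.float64(0.02)), (0, 0, np.float64(0.0)), (0, 0, np.float64(0.02))], array([-0.461,  0.714, -0.106,  2.034,  0.871,  1.161, -1.239]))
slide [0.1371, 0.0001, 0.1082] dr [0.001, -0.976, 0.004]
```

>>> servo_tool(
  rows=[
    {"slide": [0.06,0,0.01],"dr": [0,-0.12,0]},
    {"slide": [0.12,0,0.02],"dr": [0,-0.25,0]},
    {"slide": [0.1371,0,0.03],"dr": [0,-0.4,0]},
    {"slide": [0.1371,0,0.04],"dr": [0,-0.55,0]},
    {"slide": [0.1371,0,0.06],"dr": [0,-0.7,0]},
    {"slide": [0.1371,0,0.08],"dr": [0,-0.85,0]},
    {"slide": [0.1371,0,0.1],"dr": [0,-0.976,0]},
    {"slide": [0.1371,0,0.108],"dr": [0,-0.976,0]},
  ],
)

```text
clock: 32.25
ee_pos: [0.4578, 0.0318, 0.1716]
orientation: [[-0.011, 1.0, -0.006], [0.808, 0.005, -0.59], [-0.59, -0.011, -0.808]]
wrist_force: [-0.3, 0.5, 0.3]
grip_width: 0.078
grip_force: 0.0
```

```bash
python3 - <<'E'
from pl import *
np.set_printoptions(precision=3,suppress=True)
s=robot.observe(); print(s["ee_pos"],s["qpos"])
plan(b2,Rt(US,tB)); plan(g2,Rt(US,tB))
E
```

```text
[0.458 0.032 0.172] [-0.399  0.381 -0.241  1.943  0.6    1.309 -0.937]
slide [0.0588, 0.0029, 0.0745] dr [-0.011, -0.308, 0.009]
slide [0.0258, 0.004, 0.208] dr [-0.011, -0.308, 0.009]
```

>>> servo_tool(
  rows=[
    {"slide": [0.01,0,0.01],"dr": [0,-0.15,0]},
    {"slide": [0.03,0.003,0.03],"dr": [-0.011,-0.308,0.009]},
    {"slide": [0.05,0.003,0.06],"dr": [-0.011,-0.308,0.009]},
    {"slide": [0.0588,0.003,0.0745],"dr": [-0.011,-0.308,0.009]},
    {"slide": [0.0588,0.003,0.0745],"dr": [-0.011,-0.308,0.009]},
    {"slide": [0.0588,0.003,0.0745],"dr": [-0.011,-0.308,0.009]},
    {"slide": [0.0588,0.003,0.0745],"dr": [-0.011,-0.308,0.009]},
    {"slide": [0.0588,0.003,0.0745],"dr": [-0.011,-0.308,0.009]},
  ],
)

```text
clock: 33.05
ee_pos: [0.4632, 0.0328, 0.1014]
orientation: [[0.01, 1.0, 0.007], [0.646, -0.001, -0.763], [-0.763, 0.012, -0.646]]
wrist_force: [-0.6, 0.1, -0.1]
grip_width: 0.078
grip_force: 0.0
```

```bash
python3 - <<'E'
import h
from pl import *
np.set_printoptions(precision=4,suppress=True)
c=h.shoot("wrist"); s=robot.observe(); print(s["ee_pos"],s["qpos"],s["clock"])
u=np.array([0,1,0]);A=up;T=-u; R0=np.c_[A,np.cross(T,A),T]
m=h.white(c,S); print(m.sum(),h.bfit((.092,.062,.018),[(c,m)],S,R0))
plan(g2,Rt(US,tB))
E
```

```text
[0.4631 0.0328 0.1012] [-0.5372  0.6248 -0.2021  1.9331  0.7387  1.3667 -1.201 ] 33.1
7491 (array([ 0.462, -0.019,  0.054]), array([-0.0521,  0.019 , -0.0304]), [np.float64(1.53)])
slide [0.006, -0.0054, 0.1402] dr [0.004, -0.006, -0.017]
```

>>> servo_tool(
  rows=[
    {"slide": [0.006,-0.0054,0.01],"dr": [0.004,-0.006,-0.017]},
    {"slide": [0.006,-0.0054,0.04],"dr": [0.004,-0.006,-0.017]},
    {"slide": [0.006,-0.0054,0.07],"dr": [0.004,-0.006,-0.017]},
    {"slide": [0.006,-0.0054,0.1],"dr": [0.004,-0.006,-0.017]},
    {"slide": [0.006,-0.0054,0.12],"dr": [0.004,-0.006,-0.017]},
    {"slide": [0.006,-0.0054,0.133],"dr": [0.004,-0.006,-0.017]},
    {"slide": [0.006,-0.0054,0.14],"dr": [0.004,-0.006,-0.017]},
    {"slide": [0.006,-0.0054,0.14],"dr": [0.004,-0.006,-0.017]},
  ],
)

```text
clock: 33.9
ee_pos: [0.459, -0.0497, 0.0239]
orientation: [[-0.006, 1.0, 0.003], [0.641, 0.006, -0.767], [-0.767, -0.002, -0.642]]
wrist_force: [0.9, 0.8, 0.1]
grip_width: 0.0778
grip_force: 0.0
```

```bash
python3 - <<'E'
import h
from pl import *
np.set_printoptions(precision=4,suppress=True)
c=h.shoot("wrist");t=h.shoot("scene"); s=robot.observe(); print(s["ee_pos"],s["clock"],s["wrist_force"]); plan(g2,Rt(US,tB))
cv2=h.cv2; a=cv2.resize(c["image"],(400,300)); uu,v=h.proj(S,t)[0].astype(int)
b=cv2.resize(t["image"][v-45:v+30,uu-50:uu+50],(400,300),interpolation=cv2.INTER_CUBIC)
cv2.imwrite("pics/rg.png",np.hstack([a,b])[:,:,::-1])
E
```

```text
[ 0.4595 -0.0488  0.0243] 34.0 [-0.5494  0.8032 -0.1999]
slide [-0.0014, 0.0003, 0.0002] dr [0.0, 0.001, 0.003]
```

View pics/rg.png

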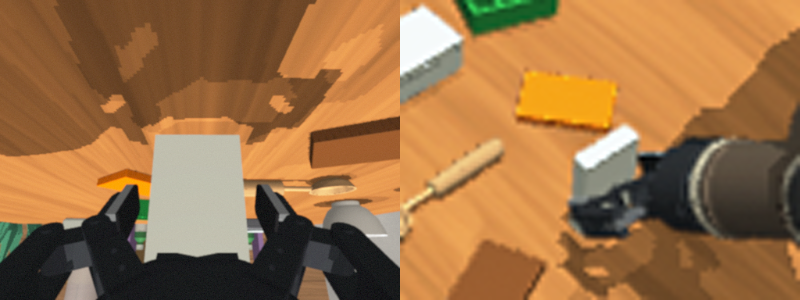

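The block (plain face, centred at (198,195) in the left half) stands between the open fingers. I close on it.

>>> servo_tool(
  hand=50,
  rows=[
    {"slide": [0,0,0],"dr": [0,0,0]},
    {"slide": [0,0,0],"dr": [0,0,0]},
    {"slide": [0,0,0],"dr": [0,0,0]},
    {"slide": [0,0,0],"dr": [0,0,0]},
    {"slide": [0,0,0],"dr": [0,0,0]},
    {"slide": [0,0,0],"dr": [0,0,0]},
    {"slide": [0,0,0],"dr": [0,0,0]},
    {"slide": [0,0,0],"dr": [0,0,0]},
  ],
)

```text
clock: 34.8
ee_pos: [0.4596, -0.049, 0.0248]
orientation: [[-0.005, 1.0, 0.005], [0.642, 0.007, -0.767], [-0.767, -0.001, -0.642]]
wrist_force: [-0.3, 2.2, 6.2]
grip_width: 0.0602
grip_force: 65.5
```

```bash
cat >> pl.py <<'E'
def grasp_state(): # block in tool frame
    d=np.load("grasp.npz"); return d["Cb"],d["Rb"]
E
python3 - <<'E'
from pl import *
np.set_printoptions(precision=3,suppress=True)
s=robot.observe(); p=np.array(s["ee_pos"]); R=np.array(s["orientation"]); print(p,s["wrist_force"],s["grip_width"],s["grip_force"])
# block (standing): centre S, A up, T=-u (pockets dir)
u=np.array([np.cos(US),np.sin(US),0]); Rb=np.c_[up,np.cross(-u,up),-u]
Cb=R.T@(S-p); Rbt=R.T@Rb; np.savez("grasp.npz",Cb=Cb,Rb=Rbt); print(Cb)
# final: centre F z .049, T down, A=-u_f ; u_f yaw FY
uf=np.array([np.cos(FY),np.sin(FY),0]); RF=np.c_[-uf,np.cross(-up,-uf),-up]; RT=RF@Rbt.T; F[:]=[.4822,-.2897,.049]
pT=F-RT@Cb; print("final tcp",pT,RT, "tilt zt",RT[:,2])
W=[(p,US,tB),(p+.15*up,US,tB),(p+.2*up+[0,-.03,0],US+.3,D(-30)),((p+pT)/2+.22*up,US+.8,D(-5)),(pT+.15*up,FY,tF),(pT,FY,tF)]
o,q=track(W,s["qpos"]); print(o,q)
plan(p+.15*up,R)
E
```

```text
[ 0.46  -0.049  0.025] [-0.274  2.177  6.209] 0.060213273342994915 65.50604313611984
[-0.003  0.    -0.03 ]
final tcp [ 0.461 -0.29   0.028] [[-0.767 -0.016 -0.642]
 [-0.014  1.    -0.009]
 [ 0.642  0.002 -0.767]] tilt zt [-0.642 -0.009 -0.767]
[(0, 0, np.float64(0.05)), (0, 0, np.float64(0.07)), (0, 0, np.float64(0.13)), (0, 0, np.float64(0.14)), (0, 0, np.float64(0.02))] [0.324 0.897 0.007 1.409 0.215 1.505 1.828]
slide [-0.1438, -0.0001, -0.1203] dr [0.0, 0.0, 0.0]
```

>>> servo_tool(
  rows=[
    {"slide": [-0.015,0,-0.012],"dr": [0,0,0]},
    {"slide": [-0.045,0,-0.037],"dr": [0,0,0]},
    {"slide": [-0.085,0,-0.07],"dr": [0,0,0]},
    {"slide": [-0.125,0,-0.105],"dr": [0,0,0]},
    {"slide": [-0.16,0,-0.134],"dr": [0,0.1,0]},
    {"slide": [-0.18,0,-0.15],"dr": [0,0.25,0]},
    {"slide": [-0.18,0,-0.15],"dr": [0,0.4,0]},
    {"slide": [-0.18,0,-0.15],"dr": [0,0.5,0]},
  ],
)

```text
clock: 35.6
ee_pos: [0.4599, -0.0503, 0.2143]
orientation: [[-0.004, 1.0, 0.006], [0.889, 0.006, -0.458], [-0.458, 0.003, -0.889]]
wrist_force: [0.3, -0.4, -1.0]
grip_width: 0.0602
grip_force: 65.0
```

```bash
python3 - <<'E'
from pl import *
np.set_printoptions(precision=3,suppress=True)
s=robot.observe(); p=np.array(s["ee_pos"]); print(p,s["qpos"],s["grip_width"])
plan([.46,-.12,.245],Rt(2.15,D(0)))
o,q=track([(p,US,D(-28)),(np.array([.46,-.12,.245]),2.15,0),(np.array([.461,-.29,.178]),FY,tF),(np.array([.461,-.29,.028]),FY,tF)],s["qpos"]); print(o,q)
E
```

```text
[ 0.46  -0.05   0.214] [-0.199  0.202 -0.184  1.987  0.518  1.193 -0.63 ] 0.06017741988260895
slide [-0.095, -0.0003, 0.0059] dr [-0.17, 0.591, -0.717]
[(0, 0, np.float64(0.12)), (0, 0, np.float64(0.16)), (0, 0, np.float64(0.02))] [ 0.392  0.895 -0.107  1.408  0.282  1.525  1.769]
```

>>> servo_tool(
  rows=[
    {"slide": [-0.01,0,-0.005],"dr": [-0.02,0.08,-0.1]},
    {"slide": [-0.025,0,-0.01],"dr": [-0.04,0.17,-0.2]},
    {"slide": [-0.04,0,-0.01],"dr": [-0.07,0.26,-0.31]},
    {"slide": [-0.06,0,-0.005],"dr": [-0.1,0.35,-0.42]},
    {"slide": [-0.08,0,0],"dr": [-0.13,0.44,-0.53]},
    {"slide": [-0.095,0,0.006],"dr": [-0.15,0.52,-0.63]},
    {"slide": [-0.095,0,0.006],"dr": [-0.17,0.591,-0.717]},
    {"slide": [-0.095,0,0.006],"dr": [-0.17,0.591,-0.717]},
  ],
)

```text
clock: 36.4
ee_pos: [0.4594, -0.1216, 0.2432]
orientation: [[-0.545, 0.838, -0.005], [0.838, 0.545, -0.004], [-0.001, -0.006, -1.0]]
wrist_force: [0.5, -0.9, -0.9]
grip_width: 0.0602
grip_force: 64.9
```

```bash
python3 - <<'E'
from pl import *
np.set_printoptions(precision=3,suppress=True)
s=robot.observe(); p=np.array(s["ee_pos"]); print(p,s["qpos"],s["grip_width"])
plan([.461,-.23,.21],Rt(2.7,D(22))); plan([.461,-.29,.178],Rt(FY,tF))
E
```

```text
[ 0.459 -0.122  0.243] [ 0.214  0.129 -0.068  1.893  0.015  1.124  0.717] 0.06023811292094662
slide [-0.1145, -0.072, 0.042] dr [0.127, 0.475, -0.696]
slide [-0.1774, -0.1126, 0.0824] dr [0.44, 0.808, -1.234]
```

>>> servo_tool(
  rows=[
    {"slide": [-0.02,-0.01,0],"dr": [0.04,0.08,-0.12]},
    {"slide": [-0.04,-0.025,0.01],"dr": [0.08,0.15,-0.24]},
    {"slide": [-0.06,-0.04,0.015],"dr": [0.12,0.23,-0.36]},
    {"slide": [-0.08,-0.055,0.02],"dr": [0.17,0.32,-0.49]},
    {"slide": [-0.1,-0.07,0.03],"dr": [0.22,0.41,-0.62]},
    {"slide": [-0.12,-0.08,0.04],"dr": [0.26,0.48,-0.74]},
    {"slide": [-0.142,-0.09,0.05],"dr": [0.31,0.57,-0.87]},
    {"slide": [-0.142,-0.09,0.05],"dr": [0.35,0.65,-0.99]},
  ],
)

```text
clock: 37.2
ee_pos: [0.4613, -0.256, 0.2022]
orientation: [[-0.823, 0.175, -0.541], [0.179, 0.983, 0.045], [0.54, -0.06, -0.84]]
wrist_force: [-0.1, -0.8, -2.9]
grip_width: 0.06
grip_force: 65.0
```

```bash
cat >> pl.py <<'E'
def final(F=(.4822,-.2897,.049),dyaw=0):
    Cb,Rb=grasp_state(); y=FY+dyaw; uf=np.array([np.cos(y),np.sin(y),0])
    RT=np.c_[-uf,np.cross(-up,-uf),-up]@Rb.T; return np.array(F)-RT@Cb,RT
E
python3 - <<'E'
from pl import *
np.set_printoptions(precision=3,suppress=True)
s=robot.observe(); p=np.array(s["ee_pos"]); print(p,s["qpos"],s["grip_width"])
pT,RT=final(); plan(pT+[0.0,0,.09],RT); print(pT)
E
```

```text
[ 0.461 -0.256  0.202] [ 0.37   0.624 -0.076  1.41   0.16   1.674  1.644] 0.0600256427503371
slide [-0.064, -0.0357, 0.0865] dr [0.082, 0.152, -0.243]
[ 0.461 -0.29   0.028]
```

>>> servo_tool(
  rows=[
    {"slide": [-0.02,-0.015,0.01],"dr": [0.03,0.05,-0.08]},
    {"slide": [-0.04,-0.0357,0.03],"dr": [0.06,0.1,-0.16]},
    {"slide": [-0.05,-0.0357,0.055],"dr": [0.082,0.152,-0.243]},
    {"slide": [-0.06,-0.0357,0.08],"dr": [0.082,0.152,-0.243]},
    {"slide": [-0.064,-0.0357,0.0865],"dr": [0.082,0.152,-0.243]},
    {"slide": [-0.064,-0.0357,0.0865],"dr": [0.082,0.152,-0.243]},
    {"slide": [-0.064,-0.0357,0.0865],"dr": [0.082,0.152,-0.243]},
    {"slide": [-0.064,-0.0357,0.0865],"dr": [0.082,0.152,-0.243]},
  ],
)

```text
clock: 38.0
ee_pos: [0.4627, -0.2882, 0.1205]
orientation: [[-0.772, -0.015, -0.636], [-0.013, 1.0, -0.008], [0.636, 0.003, -0.772]]
wrist_force: [-0.4, -0.4, -0.4]
grip_width: 0.0603
grip_force: 65.0
```

```bash
python3 - <<'E'
import h
from pl import *
np.set_printoptions(precision=4,suppress=True)
for i in range(3): c=h.shoot("wrist")
s=robot.observe(); p=np.array(s["ee_pos"]); R=np.array(s["orientation"]); print(p,s["qpos"],s["clock"])
Cb,Rb=grasp_state(); C=p+R@Cb; print("block pred",C, (R@Rb).round(3).tolist())
pT,RT=final(); plan(pT+.09*up,RT); plan(pT+.012*up,RT)
im=c["image"].astype(int); m=((np.ptp(im,axis=2)<45)&(im.min(2)>75)).astype(np.uint8)
n,lab,st,ce=h.cv2.connectedComponentsWithStats(m)
print([(st[k].tolist(),ce[k].round().tolist()) for k in range(1,n) if st[k,4]>500]); print(h.proj(C,c),h.proj([.4822,-.2897,.035],c))
h.cv2.imwrite("pics/pl.png",c["image"][:,:,::-1])
l=np.array([[a,b,e] for a in(-.5,.5) for b in(-.5,.5) for e in(-.5,.5)])*(.092,.062,.018)
print(h.proj(l@(R@Rb).T+C,c).round(1).tolist())
E
```

```text
[ 0.4623 -0.2883  0.12  ] [ 0.3785  0.7916 -0.0935  1.3691  0.2571  1.654   1.8087] 38.15
block pred [ 0.4834 -0.2879  0.1409] [[1.0, 0.014, 0.006], [0.014, -1.0, 0.002], [0.006, -0.002, -1.0]]
slide [-0.0001, -0.0023, 0.0028] dr [0.003, 0.008, 0.0]
slide [-0.0622, -0.0027, 0.078] dr [0.003, 0.008, 0.0]
[([0, 0, 64, 58, 3020], [26.0, 26.0]), ([187, 172, 132, 161, 18221], [252.0, 252.0]), ([0, 174, 19, 50, 674], [7.0, 197.0])]
[[250.9391 251.675 ]] [[249.0596 273.0756]]
[[305.0, 168.5], [300.0, 181.8], [197.3, 168.3], [202.4, 181.6], [320.1, 351.3], [312.1, 346.8], [181.0, 351.1], [189.3, 346.6]]
```

View pics/pl.png

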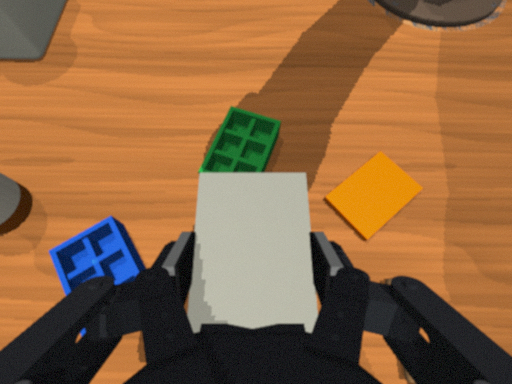

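The held block shows at rows 172–330, columns 192–318, within about 1–2 mm of prediction (top edge 172 seen, 168.5 predicted). I shift the target 1 mm toward the base and descend.

```bash
python3 - <<'E'
from pl import *
pT,RT=final((.4812,-.2901,.049)); plan(pT+.015*up,RT)
E
```

```text
slide [-0.0588, -0.0031, 0.0759] dr [0.003, 0.008, 0.0]
```

>>> servo_tool(
  rows=[
    {"slide": [-0.01,-0.003,0.012],"dr": [0.003,0.008,0]},
    {"slide": [-0.023,-0.003,0.03],"dr": [0.003,0.008,0]},
    {"slide": [-0.036,-0.003,0.047],"dr": [0.003,0.008,0]},
    {"slide": [-0.047,-0.003,0.06],"dr": [0.003,0.008,0]},
    {"slide": [-0.055,-0.003,0.07],"dr": [0.003,0.008,0]},
    {"slide": [-0.0588,-0.003,0.0759],"dr": [0.003,0.008,0]},
    {"slide": [-0.0588,-0.003,0.0759],"dr": [0.003,0.008,0]},
    {"slide": [-0.0588,-0.003,0.0759],"dr": [0.003,0.008,0]},
  ],
)

```text
clock: 38.95
ee_pos: [0.4597, -0.2903, 0.0426]
orientation: [[-0.766, -0.017, -0.642], [-0.014, 1.0, -0.009], [0.642, 0.002, -0.766]]
wrist_force: [-0.8, -0.4, -1.0]
grip_width: 0.0601
grip_force: 65.0
```

```bash
python3 - <<'E'
from pl import *
import h
for i in range(3): h.shoot("wrist")
pT,RT=final((.4812,-.2901,.049)); s=robot.observe(); print(s["ee_pos"]-pT,s["wrist_force"],s["clock"]); plan(pT+.004*up,RT); plan(pT,RT)
E
```

```text
[-9.31452228e-05  1.81531848e-04  1.47252996e-02] [-0.48980372 -0.66393681 -0.46456279] 39.1
slide [-0.0087, -0.0003, 0.0102] dr [-0.0, -0.0, 0.001]
slide [-0.0119, -0.0003, 0.014] dr [-0.0, -0.0, 0.001]
```

Lower to contact, slightly past nominal (about 1 mm).

>>> servo_tool(
  rows=[
    {"slide": [-0.004,0,0.005],"dr": [0,0,0]},
    {"slide": [-0.0075,0,0.009],"dr": [0,0,0]},
    {"slide": [-0.0095,0,0.011],"dr": [0,0,0]},
    {"slide": [-0.0108,0,0.0125],"dr": [0,0,0]},
    {"slide": [-0.0119,0,0.014],"dr": [0,0,0]},
    {"slide": [-0.0124,0,0.0146],"dr": [0,0,0]},
    {"slide": [-0.0124,0,0.0146],"dr": [0,0,0]},
    {"slide": [-0.0124,0,0.0146],"dr": [0,0,0]},
  ],
)

```text
clock: 39.9
ee_pos: [0.4593, -0.2901, 0.0309]
orientation: [[-0.765, -0.017, -0.644], [-0.014, 1.0, -0.01], [0.644, 0.002, -0.765]]
wrist_force: [-1.1, 3.8, 23.9]
grip_width: 0.0602
grip_force: 67.1
```

>>> servo_tool(
  rows=[
    {"slide": [0.0016,0,-0.0019],"dr": [0,0,0]},
    {"slide": [0.0016,0,-0.0019],"dr": [0,0,0]},
    {"slide": [0.0016,0,-0.0019],"dr": [0,0,0]},
    {"slide": [0.0016,0,-0.0019],"dr": [0,0,0]},
    {"slide": [0.0016,0,-0.0019],"dr": [0,0,0]},
    {"slide": [0.0016,0,-0.0019],"dr": [0,0,0]},
    {"slide": [0.0016,0,-0.0019],"dr": [0,0,0]},
    {"slide": [0.0016,0,-0.0019],"dr": [0,0,0]},
  ],
)

```text
clock: 40.7
ee_pos: [0.4593, -0.2901, 0.0309]
orientation: [[-0.765, -0.017, -0.644], [-0.014, 1.0, -0.009], [0.644, 0.002, -0.765]]
wrist_force: [-0.7, 1.7, 11.9]
grip_width: 0.0605
grip_force: 66.2
```

```bash
python3 - <<'E'
import h
from pl import *
np.set_printoptions(precision=4,suppress=True)
c=h.shoot("wrist"); s=robot.observe(); p=np.array(s["ee_pos"]); R=np.array(s["orientation"]); print(p,s["wrist_force"])
Cb,Rb=grasp_state(); C=p+R@Cb; print(C,(R@Rb).round(3).tolist())
m=h.white(c,C); ys,xs=np.nonzero(m); print(xs.min(),xs.max(),ys.min(),ys.max())
for r in (ys.min()+2,ys.min()+25,230): print(r,xs[ys==r].min(),xs[ys==r].max())
l=np.array([[a,b,e] for a in(-.5,.5) for b in(-.5,.5) for e in(-.5,.5)])*(.092,.062,.018)
print("block",h.proj(l@(R@Rb).T+C,c).round(1).tolist())
print("pile top",h.proj([[.4822-.046,-.2897-.031,.04],[.4822-.046,-.2897+.031,.04],[.4822-.046,-.2897,.0]],c).round(1).tolist())
v,u=np.mgrid[160:215,252:253]; print([(int(r),c["image"][r,252].tolist()) for r in range(160,205,2)])
E
```

```text
[ 0.4593 -0.2901  0.0309] [-1.3386  1.0296 12.9089]
[ 0.4806 -0.2897  0.0517] [[1.0, 0.016, -0.003], [0.016, -1.0, 0.0], [-0.003, -0.0, -1.0]]
187 318 172 332
174 199 305
197 197 307
230 195 309
block [[305.1, 168.6], [300.1, 181.9], [197.2, 168.4], [202.3, 181.7], [320.3, 351.8], [312.3, 347.2], [180.9, 351.6], [189.2, 347.0]]
pile top [[203.9, 185.2], [300.7, 186.8], [252.1, 207.6]]
[(160, [14, 67, 29]), (162, [10, 69, 22]), (164, [46, 71, 29]), (166, [96, 63, 30]), (168, [123, 79, 43]), (170, [133, 82, 38]), (172, [166, 142, 120]), (174, [195, 194, 176]), (176, [195, 195, 180]), (178, [196, 192, 178]), (180, [198, 195, 180]), (182, [195, 194, 177]), (184, [194, 193, 177]), (186, [199, 196, 180]), (188, [199, 199, 185]), (190, [198, 196, 180]), (192, [195, 197, 178]), (194, [196, 195, 180]), (196, [193, 192, 176]), (198, [192, 190, 175]), (200, [190, 192, 175]), (202, [196, 197, 180]), (204, [194, 193, 181])]
```

The row shift and the early contact agree: the block sits about 2.7 mm lower in the hand and is now on the board, with its centre near x .4815. I release and back off along the tool axis.

>>> servo_tool(
  hand=80,
  rows=[
    {"slide": [0,0,0],"dr": [0,0,0]},
    {"slide": [0,0,0],"dr": [0,0,0]},
    {"slide": [0,0,0],"dr": [0,0,0]},
    {"slide": [0,0,0],"dr": [0,0,0]},
    {"slide": [0,0,0],"dr": [0,0,0]},
    {"slide": [0,0,-0.03],"dr": [0,0,0]},
    {"slide": [0,0,-0.08],"dr": [0,0,0]},
    {"slide": [0,0,-0.14],"dr": [0,0,0]},
  ],
)

```text
clock: 41.55
ee_pos: [0.5308, -0.2893, 0.115]
orientation: [[-0.764, -0.016, -0.645], [-0.014, 1.0, -0.008], [0.645, 0.003, -0.764]]
wrist_force: [1.0, -2.0, -0.6]
grip_width: 0.08
grip_force: 0.0
```

>>> servo_tool(
  rows=[
    {"slide": [-0.03,0,-0.03],"dr": [0,-0.1,0]},
    {"slide": [-0.03,0,-0.06],"dr": [0,-0.25,0]},
    {"slide": [-0.03,0,-0.06],"dr": [0,-0.4,0]},
    {"slide": [-0.03,0,-0.06],"dr": [0,-0.5,0]},
    {"slide": [-0.03,0,-0.06],"dr": [0,-0.5,0]},
    {"slide": [-0.03,0,-0.06],"dr": [0,-0.5,0]},
    {"slide": [-0.03,0,-0.06],"dr": [0,-0.5,0]},
    {"slide": [-0.03,0,-0.06],"dr": [0,-0.5,0]},
  ],
)

```text
clock: 42.35
ee_pos: [0.5811, -0.2876, 0.1348]
orientation: [[-0.953, -0.018, -0.303], [-0.018, 1.0, -0.002], [0.303, 0.003, -0.953]]
wrist_force: [-0.5, -0.6, -0.1]
grip_width: 0.0797
grip_force: 0.0
```

```bash
python3 - <<'E'
import h
np=h.np; robot=h.robot
np.set_printoptions(precision=4,suppress=True)
for i in range(3): c=h.shoot("wrist")
t=h.shoot("scene"); s=robot.observe(); print(s["ee_pos"],s["clock"],s["wrist_force"],s["grip_width"])
for n,z,d in (("pile",0,.058),("top18",.04,.018)):
    h.DIM[n]=(.092,.062,d)
m=h.white(c,[.482,-.29,.05]); ys,xs=np.nonzero(m); print(m.sum(),xs.min(),xs.max(),ys.min(),ys.max())
print(h.fit("pile",[(c,m)],[.482,-.29,0,.01],fixz=0)); print(h.fit("pile",[(c,m)],[.482,-.29,0,.01]))
m2=h.white(t,[.482,-.29,.03]); print(m2.sum(),h.fit("pile",[(t,m2)],[.482,-.29,0,.01]))
h.cv2.imwrite("pics/end.png",c["image"][:,:,::-1])
ph=h.proj(h.corners((.4822,-.2897,0,.015),(.092,.062,.058)),c).round(0).tolist(); print(ph)
E
```

```text
[ 0.5809 -0.288   0.1353] 42.55 [-0.1297 -0.9508 -0.6784] 0.07972998566864843
7135 218 285 59 164
(array([ 0.4822, -0.2892, -0.    ,  0.0189]), np.float64(0.4789997093372382), [np.float64(0.48)])
(array([ 0.4814, -0.2893, -0.0022,  0.0191]), np.float64(0.3719682515920834), [np.float64(0.37)])
1725 (array([ 0.6607,  0.0218,  0.618 , -0.7831]), np.float64(3.5033115068956158), [np.float64(3.5)])
[[224.0, 84.0], [217.0, 58.0], [279.0, 84.0], [285.0, 59.0], [223.0, 165.0], [217.0, 158.0], [279.0, 165.0], [285.0, 158.0]]
```

The stack fits one flush 58 mm box: predicted extents are columns 217–285, rows 58–165, and I see 218–285, 59–164. Nothing touches the pile, so I hand it in.

```bash
python3 -c "
from workcell import robot
print(robot.hand_in())"
```

```text
the job is handed in; nothing more can be done
None
```

I stacked the mould and handed it in: the deep half pockets up, the board on it, and the shallow half turned over on top, with the last wrist view fitting one flush 58 mm box to about 0.5 px (no verdict came back).

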